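Find the jar that has lost its vacuum with a sprung-pin push gauge

TASK

One of the three jars on the white board has lost its vacuum: its lid gives in the middle under the gauge's pin, where a sealed lid stays firm. Find it by pressing the push gauge's pin squarely on the middle of the lids with about 8 N, never more than 15 N, then put the gauge back fully in its stand and set the leaking jar down upright in the steel reject tray. Do not drop the jar, leave the sealed jars standing in their places and disturb nothing else.

Things in the scene. Friction and masses are not known exactly. Their poses are not given: they have to be found in the camera images.
- rack: white jar board, 90 x 330 x 8 mm, fixed on the bench, long side along its y; three round recesses in a row along y, 110 mm apart, 4 mm deep, a jar standing in each; origin under its centre. Exactly one jar, in any of the three places, leaks; to the eye all are alike
- place_left (a point): centre (half-way up, 38 mm above the bench) of the jar in the recess at the rack's y = +110 mm; a point of the rack, it stays when the jar goes. Jar: clear glass, 55 mm wide, about 68 mm tall, about 0.16 kg, bottom 4 mm above the bench, white metal screw lid 53 mm wide over its top 14 mm
- place_middle (a point): the same for the middle recess. Lid, on every jar: raised rim and inside it a flat round panel 32 mm wide, 1.5 mm below the rim. The lids are run down more or less: each jar's panel lies somewhere from 68 to 73 mm above the bench, which no pose tells. The rim does not give
- place_right (a point): the same for the recess at the rack's y = -110 mm. Sealed jar: the lid's panel does not give. Leaking jar: it stays up until about 2.4 N, then gives evenly with the load and lies 3.5 mm down, on its stop, from about 5.2 N; it springs back when let go
- gauge_grip (a point): push gauge, 144 mm long, about 0.17 kg, standing upright in its stand, pin down. This point is the middle of its black grip, a square sleeve 24 x 24 mm with sides along its x and y, 60 mm long along z. From this point down (z): flange 34 mm wide at 32 to 37 mm, round barrel 20 mm wide below it, tapered nose ending 88 mm below, and the steel pin 6 mm wide with a round tip 112 mm below when out
- gauge_pin (a joint): how far the sprung pin is pushed into the gauge, m: 0 out, 0.008 fully in (stop). Starts to move at about 2 N, then 1.5 N per mm: about 8 N at 4 mm in, 14 N at the stop. A black ring on the barrel rides with the pin
- stand_mouth (a point): centre of the mouth of the gauge's stand: upright tube, 36 mm wide, bore 25 mm, top 85 mm above the bench, on an 85 x 85 mm steel plate; fixed. The seated gauge rests with its flange on this mouth, gauge_grip 37 mm above it
- stand: the same stand; origin under its centre, on the bench
- reject_tray: open steel tray for rejected jars, 140 (x) x 160 (y) x 25 mm, walls and floor 3 mm, fixed; origin under its centre, on the bench
- bottle: bystander: amber bottle 56 mm wide, 110 mm tall; origin under its centre
- beaker: bystander: glass beaker 68 mm wide, 85 mm tall; origin under its centre
- spoon: bystander: steel spoon 150 mm long lying on the bench
Not all that is in view belongs to the job. Leave any black, turquoise or yellow look-alike of the stand alone.

How it is judged:
On the way, in this order (a step that is already met when the one before it is completed fails the run):
1. the gauge's pin presses the middle of the leaking jar's lid with at least 5.5 N (contact force between gauge and jar_c_panel_c0 above 5.5 N), for 0.2 s.
2. the gauge is back in its stand: upright, flange on the mouth, let go (horizontal distance between gauge_grip and stand_mouth below 0.006 m and z of gauge_grip in the frame of stand between 0.117 and 0.126 m and angle between gauge_grip's own z axis and vertical below 0.12 rad and contact force between the fingers and gauge below 0.1 N), for 0.2 s.
At the end, for the whole second after the job is handed in: the leaking jar stands upright (within 0.1 rad) and at rest on the floor of the reject tray; the gauge is seated in its stand (axis within 6 mm, flange on the mouth within about 4 mm, upright within 0.12 rad); both sealed jars stand upright within 12 mm of where they stood (horizontal distance between gauge_grip and stand_mouth below 0.006 m and z of gauge_grip in the frame of stand between 0.117 and 0.126 m and angle between gauge_grip's own z axis and vertical below 0.12 rad and x of jar_c_c0 in the frame of reject_tray between -0.066 and 0.066 m and y of jar_c_c0 in the frame of reject_tray between -0.076 and 0.076 m and z of jar_c_c0 in the frame of reject_tray between 0.026 and 0.035 m and angle between each of jar_c_c0, jar_a_c0, jar_b_c0's own z axis and vertical below 0.1 rad and linear speed of jar_c below 0.02 m/s and distance of each of jar_a_c0, jar_b_c0 from where it was at the start of the episode below 0.012 m); the robot touches nothing.
It fails at once if the gauge presses a jar with more than 15 N (contact force between gauge and jar_a above 15 N or contact force between gauge and jar_b above 15 N or contact force between gauge and jar_c above 15 N).
It fails at once if a sealed jar is shifted by more than 20 mm or tipped (distance of any of jar_a_c0, jar_b_c0 from where it was at the start of the episode above 0.02 m or angle between any of jar_a_c0, jar_b_c0's own z axis and vertical above 0.3 rad).
It fails at once if the leaking jar is dropped: clear of the fingers while more than about 15 mm above where it would stand (height (world z) of jar_c_c0 above 0.045 m and contact force between the fingers and jar_c below 0.05 N).
It fails at once if the bottle, beaker or spoon is shifted by more than 30 mm (distance of any of bottle, beaker, spoon from where it was at the start of the episode above 0.03 m).
It also fails if it takes over 72 s, if anything falls off the work surface, if the arm or the gripper's body presses on something with over 40 N, if the wrist force passes 120 N, or if a joint passes its speed limit or range.

ROBOT

A 6-joint arm with a two-finger parallel gripper is mounted at the origin on the work surface. World frame = base frame: x ahead of the robot, y to its left, z up, the work surface at z = 0. Lengths are in m, angles in rad, forces in N, time in s.
With the tool pointing down it reaches from about 0.25 to 0.775 m from the base axis. Payload 8.9 kg.
Tool frame: the origin (TCP) lies on the mounting face of the last link; the fingertips stand 173 mm ahead of it and the grasp point (between the pads) lies 155 mm ahead of it; y points along the fingers, z is the direction in which the jaws open and shut, and the axes are right-handed (so a half turn about y gives the same grasp; the last joint's range is limited). The gripper opens to 85 mm and grips with 20 to 120 N. Pads are 22 mm wide; open, the fingers measure 114 mm over their backs; the gripper's body (76 mm by 85 mm) begins 54 mm behind the grasp point. The pads swing forward as they close: fully open they stand 13 mm farther back than shut.
Start: joints at [-1.386, 0.291, -0.153, 1.127, 0, 1.431], TCP at [0.167, -0.498, 0.405] pointing down, gripper open.
Joint ranges: [-2.52, 2.52], [-0.91, 1.74], [-1.3, 1.37], [-1.96, 2.02], [-1.52, 1.47], [-3.14, 3.14]. Speed limits (rad/s): [2.22, 2.22, 2.79, 3.14, 3.14, 3.14].

INTERFACE

Orientations are given as a rotation vector (axis times angle).
In Python, from plant import manip gives the robot as it stands.
- The arm moves only by the shell command python3 -m handwheel 'ROWS' [FORCE]. ROWS is JSON, a list of rows, each an object of numbers: "dx", "dy", "dz": the shift along the tool's x, y, z in cm; "turn": the turn about the tool's y in rad; "claw": the closure, from 0 (fully open) to 1 (shut). In form: [{"dx": .., "dy": .., "dz": .., "turn": .., "claw": ..}, ...]. A call has 1 to 8 rows; each row is the pose to reach, as a shift and turn from the pose commanded when the call began, along the tool's axes at that moment; what a row does not reach only later rows make up. A row lasts 1/12 s, in which the tool goes at most 41.7 mm and 7.16 degrees, less where a joint would pass 70% of its speed; a pose out of reach is approached as far as the arm can. A call with a gripper value outside its range is refused whole. The fingers move at their own pace and stop on an object; FORCE is the grip in N (left out, the last holds). Time passes only in rows, so rows that repeat a pose let the fingers close. It gives the time, the measured TCP pose, the force and the opening at its end, in the units of the state.
- manip.read_state(): the state, without advancing time (a new reading comes with each control period).
- manip.grab_frame(name): name is "scene" or "top"; returns a dict with "color" (384x512x3 uint8, blue, green, red), "fx", "fy", "cx", "cy" (pixels), "position" and "attitude" of the camera in the world. Camera axes: x right, y down, z forward; pixel columns grow to the right and rows downward; lengths in m; the calibration is good to about 2 mm. A picture is of the moment at which its call begins. There is no depth.
- manip.job_done(): hands the job in, once; it reports no verdict.
Trained networks look in a picture, given as the dict that the camera call returned (one of the last four; its "shot" number tells which), for a name from the list of things; names that differ only in an ending like _2 or _b are one class to them, and where a whole thing is asked for, a point or a joint stands for the part that bears it (a point fixed in the world has none). Each returns a list of dicts, best first, with "conf" (0 to 1); they miss things now and then, are a little off and sometimes report something else, mostly with a low value. They report only what shows in the picture. A call takes as long as a camera call. They do not tell look-alikes from the thing itself.
- manip.search_frame(picture, thing): "location" ([x, y, z] in m, in world coordinates, good to about 4 mm: the middle of the surface that is visible of it).
- manip.tip_of(picture, thing): "location" ([x, y, z] in m, in world coordinates, good to about 4 mm: a listed point, or the origin of a listed thing).
The state is a dict: "time": time; "joints": joint angles; "qvel": joint speeds; "joint_efforts": joint torques, N m; "ee_pos": TCP position; "eef_rot": TCP orientation; "contact_force": force on the tool from outside, world axes, zero at the start; "wrist_torque": the same for the moment, N m; "gripper_width": finger opening in m.
Only numpy, scipy, OpenCV 4.12 (cv2) and the standard library are available. Lean on these libraries where they do the work, as an engineer would, in place of code of your own. Each camera call takes 0.05 s, during which the arm holds its last target.

## Working session

There is one attempt and no reset: what is moved stays moved. The work goes in short steps, Python scripts to look and compute and a shell command to move; the robot and the scene stay as the last step left them, time stands still between calls to the robot, and variables do not carry over. Pictures are saved under pics/ and viewed, and the job is handed in when it is done.

```bash
ls; mkdir -p pics; cat > h.py <<'E'
from plant import manip
import cv2, numpy as np
from scipy.spatial.transform import Rotation as R
E
python3 - <<'E'
from h import *
s=manip.read_state()
for k in s: print(k,np.round(s[k],4))
print(R.from_rotvec(s['eef_rot']).as_matrix().round(3))
for n in ("scene","top"):
    f=manip.grab_frame(n); cv2.imwrite(f'pics/{n}0.png',f['color']); print(n,f['fx'],f['position'],f['attitude'])
    for t in ("rack","place_left","place_middle","place_right","gauge_grip","stand_mouth","stand","reject_tray","bottle","beaker","spoon"):
        print(t,[(np.round(d['location'],3).tolist(),round(d['conf'],2)) for d in manip.tip_of(f,t)[:4]])
E
```

```text
pics
time 0.0
joints [-1.3863  0.2913 -0.1541  1.1267  0.      1.4315]
qvel [ 0.0016 -0.0005  0.0002 -0.0004  0.0004 -0.0026]
joint_efforts [ 1.40000e-03 -5.37141e+01  3.31375e+01  1.60000e-02 -1.00000e-04
 -0.00000e+00]
ee_pos [ 0.167  -0.4975  0.4041]
eef_rot [-0.3342  2.0477 -2.0449]
contact_force [-0.0097 -0.8944 -0.4781]
wrist_torque [-0.0255  0.0103 -0.002 ]
gripper_width 0.0855
[[-0.948 -0.     0.318]
 [-0.318  0.001 -0.948]
 [-0.    -1.    -0.001]]
scene 482.23894109220305 [1.36849805 0.37797508 0.87457348] [-1.37251797 -2.07217668  0.96981033]
rack [([0.651, -0.017, 0.001], 0.95), ([0.48, 0.007, -0.0], 0.62)]
place_left [([0.658, 0.094, 0.039], 0.56)]
place_middle [([0.654, -0.017, 0.038], 0.92)]
place_right [([0.647, -0.13, 0.038], 0.85)]
gauge_grip [([0.45, 0.236, 0.124], 0.78)]
stand_mouth [([0.374, 0.374, 0.082], 0.98), ([0.454, 0.237, 0.088], 0.78), ([0.331, 0.093, 0.083], 0.71), ([0.541, 0.382, 0.086], 0.65)]
stand [([0.539, 0.379, -0.001], 0.93), ([0.331, 0.089, 0.001], 0.9), ([0.453, 0.237, -0.0], 0.83), ([0.371, 0.377, -0.001], 0.69)]
reject_tray [([0.441, -0.241, 0
[... 258 characters left out ...]
k [([0.652, -0.015, -0.002], 0.72)]
place_left [([0.659, 0.089, 0.037], 0.92)]
place_middle [([0.655, -0.017, 0.038], 0.81), ([0.683, 0.345, 0.002], 0.31)]
place_right [([0.647, -0.127, 0.037], 0.68), ([0.654, -0.373, -0.001], 0.48)]
gauge_grip [([0.456, 0.232, 0.124], 0.72)]
stand_mouth [([0.539, 0.382, 0.087], 0.91), ([0.368, 0.378, 0.09], 0.88), ([0.334, 0.094, 0.088], 0.83), ([0.454, 0.238, 0.089], 0.81)]
stand [([0.453, 0.231, -0.004], 0.7), ([0.54, 0.379, -0.0], 0.7), ([0.334, 0.093, 0.002], 0.64), ([0.369, 0.38, -0.002], 0.56)]
reject_tray [([0.44, -0.24, 0.003], 0.62)]
bottle [([0.68, 0.347, 0.002], 0.7)]
beaker [([0.655, -0.372, -0.001], 0.86)]
spoon [([0.478, -0.002, 0.002], 0.96)]
```

View pics/scene0.png

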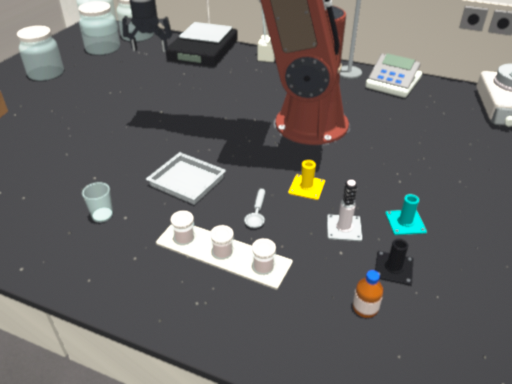

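View pics/top0.png

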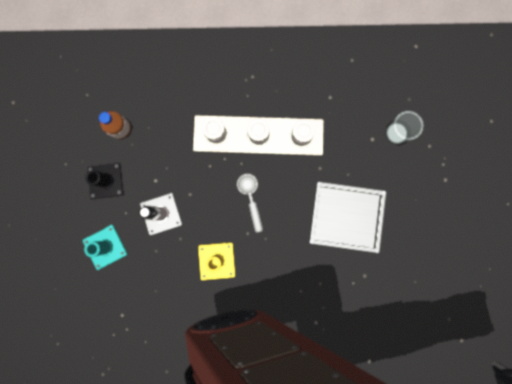

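The gauge stands in the steel/white stand at scene (345,215), top (160,213). Things that could be mistaken for that stand are yellow at scene (307,180), turquoise at (407,215) and black at (395,260), all empty. I choose the steel one and check it in a crop.

```bash
cat >> h.py <<'E'
def proj(f,p):
    M=R.from_rotvec(f['attitude']).as_matrix()
    c=M.T@(np.asarray(p,float)-np.asarray(f['position']))
    return np.array([f['fx']*c[0]/c[2]+f['cx'],f['fy']*c[1]/c[2]+f['cy']])
def unproj(f,uv,z):
    M=R.from_rotvec(f['attitude']).as_matrix()
    d=M@np.array([(uv[0]-f['cx'])/f['fx'],(uv[1]-f['cy'])/f['fy'],1])
    p=np.asarray(f['position']); return p+d*(z-p[2])/d[2]
def crop(f,x0,y0,w,h,k,name,pts=()):
    im=cv2.resize(f['color'][y0:y0+h,x0:x0+w],None,fx=k,fy=k,interpolation=cv2.INTER_CUBIC)
    for p in pts:
        u=(proj(f,p)-[x0,y0]+.5)*k
        cv2.drawMarker(im,tuple(int(v) for v in u),(0,0,255),cv2.MARKER_CROSS,9,1)
    cv2.imwrite(name,im)
E
python3 - <<'E'
from h import *
fs=manip.grab_frame('scene'); ft=manip.grab_frame('top')
g=[[.454,.2345,z] for z in (0.085,0.122,.152)]
crop(fs,320,170,60,75,8,'pics/g_s.png',g); crop(ft,130,185,60,60,10,'pics/g_t.png',g)
lids=[[.6585,.0915,.072],[.6535,-.018,.072],[.647,-.1285,.072]]
crop(fs,150,200,150,90,5,'pics/l_s.png',lids); crop(ft,185,105,150,60,5,'pics/l_t.png',lids)
E
```

```text
(no output)
```

View pics/g_s.png

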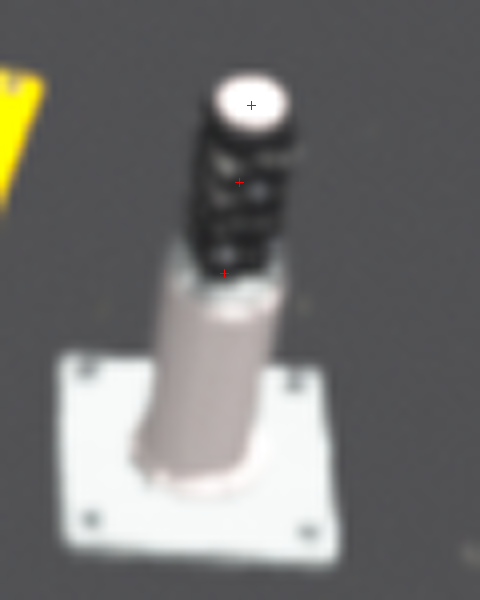

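View pics/g_t.png

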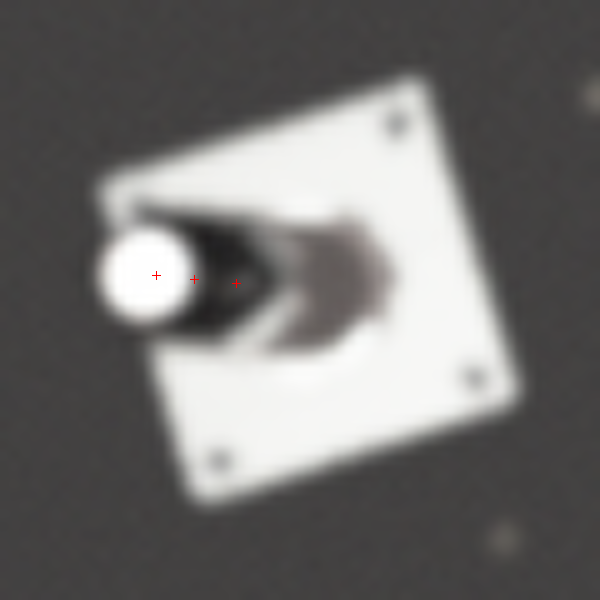

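View pics/l_s.png

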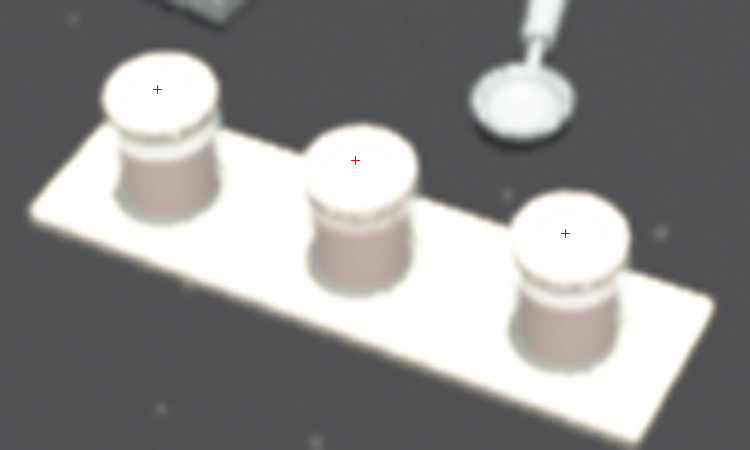

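View pics/l_t.png

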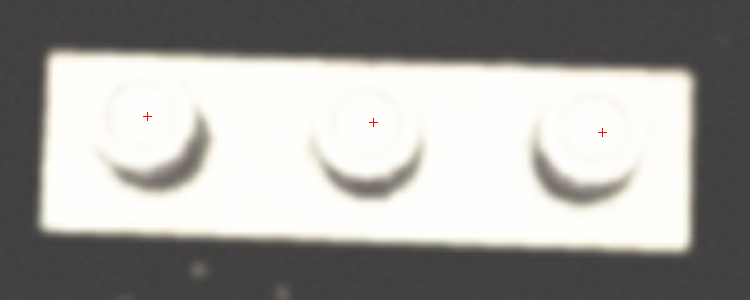

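The crop shows the steel stand with the gauge in it, white cap at top-crop (147,275), so the choice is right. Next I need the grip's yaw and finer lid centres.

```bash
python3 - <<'E'
from h import *
fs=manip.grab_frame('scene'); ft=manip.grab_frame('top')
def st(f,lo,hi):
    g=dict(f); g['color']=np.clip((f['color'].astype(float)-lo)*255/(hi-lo),0,255).astype(np.uint8); return g
crop(st(fs,0,120),335,172,30,40,18,'pics/gs2.png'); crop(st(ft,0,120),135,195,40,35,18,'pics/gt2.png')
crop(st(fs,215,255),165,205,120,75,6,'pics/ls2.png'); crop(st(ft,215,255),190,110,140,45,5,'pics/lt2.png')
print([unproj(ft,(130+a/10-.5,185+b/10-.5),.004).round(4) for a,b in ((103,188),(422,80),(520,398),(197,502))])
print([unproj(ft,(185+a/5-.5,105+b/5-.5),.008).round(4) for a,b in ((47,52),(693,70),(690,251),(40,232))])
E
```

```text
[array([0.4816, 0.2904, 0.004 ]), array([0.5083, 0.2085, 0.004 ]), array([0.4266, 0.1832, 0.004 ]), array([0.4012, 0.2657, 0.004 ])]
[array([0.7091, 0.1504, 0.008 ]), array([ 0.6941, -0.1836,  0.008 ]), array([ 0.5998, -0.1796,  0.008 ]), array([0.6147, 0.1542, 0.008 ])]
```

View pics/gs2.png

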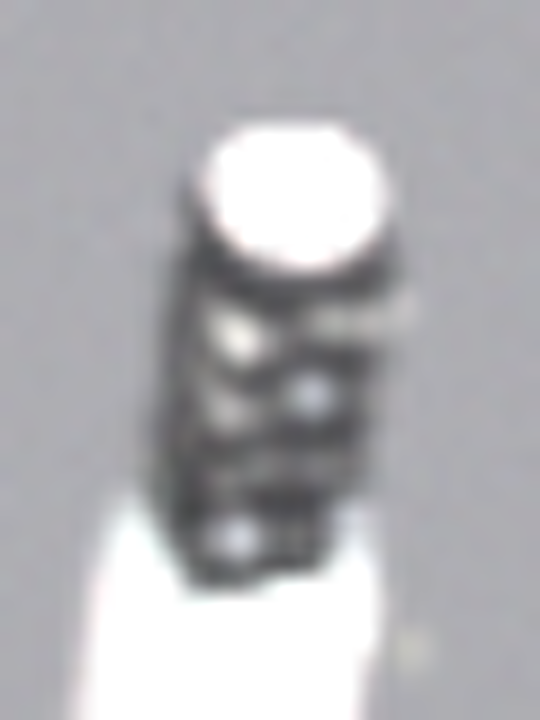

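View pics/gt2.png

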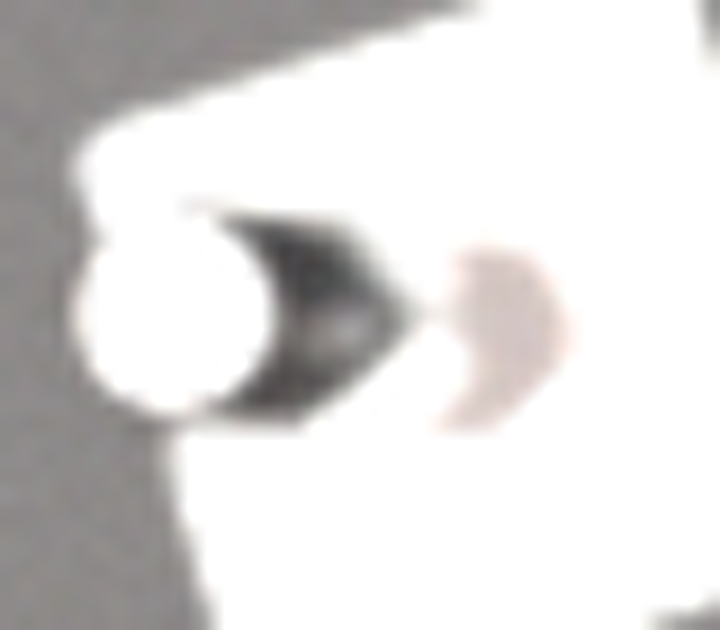

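View pics/ls2.png

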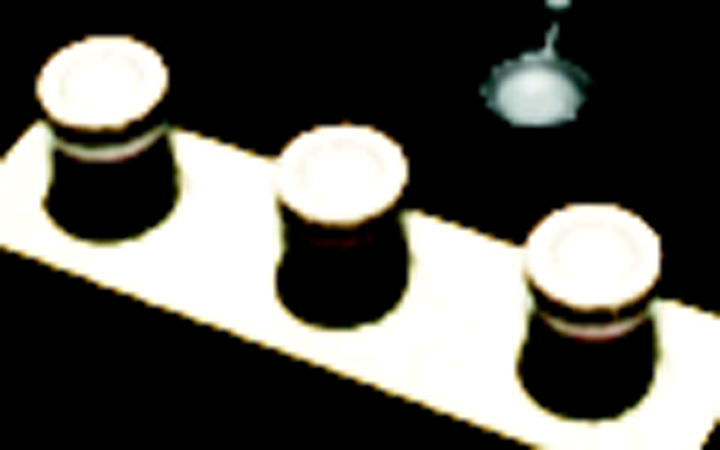

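View pics/lt2.png

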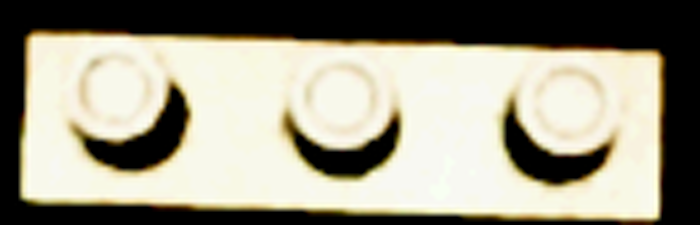

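```bash
python3 - <<'E'
from h import *
fs=manip.grab_frame('scene'); ft=manip.grab_frame('top')
from scipy.optimize import least_squares
for nm,a,b in (('R',(568,102),(102,83)),('M',(341,98),(342,174)),('L',(115,89),(593,257))):
    ut=np.array(a)/5+[190,110]-.5; us=np.array(b)/6+[165,205]-.5
    r=least_squares(lambda p:np.r_[proj(ft,p)-ut,proj(fs,p)-us],[.65,0,.07])
    print(nm,r.x.round(4),r.fun.round(2), 'top@.0705',unproj(ft,ut,.0715).round(4),'scene@.073',unproj(fs,us,.0730).round(4))
ax=np.array([.0149,.3339]);ax/=np.linalg.norm(ax); c=np.array([.6544,-.0146]); print('rack',[ (c+k*ax).round(4) for k in(-.11,0,.11)])
k=8
def mask(f,x0,y0,w,h,th):
    im=cv2.resize(f['color'][y0:y0+h,x0:x0+w],None,fx=k,fy=k,interpolation=cv2.INTER_CUBIC).max(2)
    m=(im<th).astype(np.uint8); m=cv2.morphologyEx(m,cv2.MORPH_CLOSE,np.ones((13,13)))
    n,l,s,_=cv2.connectedComponentsWithStats(m); i=1+np.argmax(s[1:,4]); print(s[i]); return (l==i).astype(np.uint8)
V=[(ft,135,195,40,35,50),(fs,335,172,30,40,50)]
M=[mask(*v) for v in V]
for i,m in enumerate(M): cv2.imwrite(f'pics/m{i}.png',m*255)
def sil(v,x,y,yaw):
    f,x0,y0,w,h,_=v; c,s=np.cos(yaw),np.sin(yaw)
    P=[proj(f,[x+c*a-s*b,y+s*a+c*b,z]) for a in(-.012,.012) for b in(-.012,.012) for z in(.092,.152)]
    hull=cv2.convexHull(((np.array(P)-[x0,y0]+.5)*k).astype(np.float32)).astype(np.int32)
    m=np.zeros((h*k,w*k),np.uint8); cv2.fillConvexPoly(m,hull,1)
    C=[proj(f,[x+.011*np.cos(t),y+.011*np.sin(t),.154]) for t in np.linspace(0,6.28,24)]
    cv2.fillConvexPoly(m,cv2.convexHull(((np.array(C)-[x0,y0]+.5)*k).astype(np.float32)).astype(np.int32),0)
    return m
for idx in ([0],[1],[0,1]):
    best=[]
    for yaw in np.deg2rad(np.arange(0,90,4)):
        bb=max((sum((S&M[i]).sum()/(S|M[i]).sum() for i in idx for S in [sil(V[i],x,y,yaw)]),x,y) for x in np.arange(.446,.462,.002) for y in np.arange(.228,.244,.002))
        best.append((bb[0],np.rad2deg(yaw),bb[1],bb[2]))
    print(idx,[np.round(b,3).tolist() for b in sorted(best)[::-1][:6]])
E
```

```text
R [ 0.65   -0.1245  0.0729] [ 0.34 -0.16  0.37  0.05] top@.0705 [ 0.6499 -0.1239  0.0715] scene@.073 [ 0.6502 -0.1254  0.073 ]
M [ 0.6546 -0.0148  0.0682] [ 0.19 -0.09  0.21  0.02] top@.0705 [ 0.6536 -0.0143  0.0715] scene@.073 [ 0.659  -0.0129  0.073 ]
L [0.6601 0.0945 0.0714] [ 0.28 -0.12  0.29  0.  ] top@.0705 [0.6598 0.0952 0.0715] scene@.073 [0.6618 0.0945 0.073 ]
rack [array([ 0.6495, -0.1245]), array([ 0.6544, -0.0146]), array([0.6593, 0.0953])]
[116 102  42  41 987]
[  74  153   89   99 3492]
[0] [[0.133, 80.0, 0.454, 0.234], [0.132, 84.0, 0.456, 0.236], [0.13, 88.0, 0.454, 0.234], [0.127, 0.0, 0.452, 0.234], [0.127, 76.0, 0.454, 0.234], [0.123, 72.0, 0.462, 0.238]]
[1] [[0.248, 8.0, 0.446, 0.234], [0.241, 12.0, 0.452, 0.234], [0.236, 4.0, 0.448, 0.234], [0.228, 16.0, 0.446, 0.234], [0.224, 0.0, 0.446, 0.234], [0.22, 88.0, 0.45, 0.236]]
[0, 1] [[0.362, 8.0, 0.458, 0.236], [0.357, 12.0, 0.452, 0.234], [0.356, 4.0, 0.452, 0.234], [0.35, 0.0, 0.452, 0.234], [0.347, 88.0, 0.454, 0.234], [0.342, 84.0, 0.454, 0.234]]
```

```bash
python3 - <<'E'
from h import *
fs=manip.grab_frame('scene'); ft=manip.grab_frame('top')
k=10; rows=[]
for f,x0,y0,w,h,(x,y) in ((ft,135,195,26,28,(.4545,.235)),(fs,336,174,26,34,(.4545,.235))):
    r=[]
    for yaw in (8,18,32,45):
        im=cv2.resize(f['color'][y0:y0+h,x0:x0+w],None,fx=k,fy=k,interpolation=cv2.INTER_CUBIC); im=np.clip(im.astype(float)*255/130,0,255).astype(np.uint8)
        c,s=np.cos(np.deg2rad(yaw)),np.sin(np.deg2rad(yaw))
        P={z:[((proj(f,[x+c*a-s*b,y+s*a+c*b,z])-[x0,y0]+.5)*k).astype(int).tolist() for a,b in((-.012,-.012),(-.012,.012),(.012,.012),(.012,-.012))] for z in(.092,.152)}
        for z in P: cv2.polylines(im,[np.array(P[z])],True,(0,0,255) if z<.1 else (0,160,0),1)
        for a,b in zip(*P.values()): cv2.line(im,a,b,(255,0,0),1)
        if len(r)<3 or 1: r.append(im)
    rows.append(np.hstack(r[:3]))
    cv2.imwrite(f'pics/w{len(rows)}.png',np.hstack(r)[:, :] if 0 else cv2.resize(np.hstack(r),None,fx=.75,fy=.75))
E
```

```text
(no output)
```

View pics/w1.png

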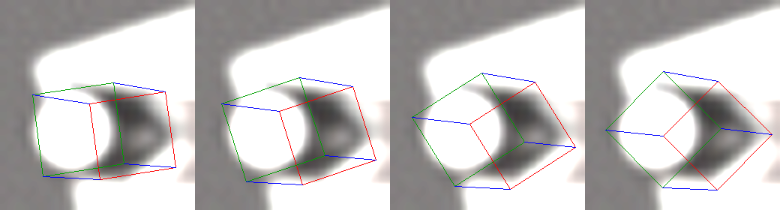

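View pics/w2.png

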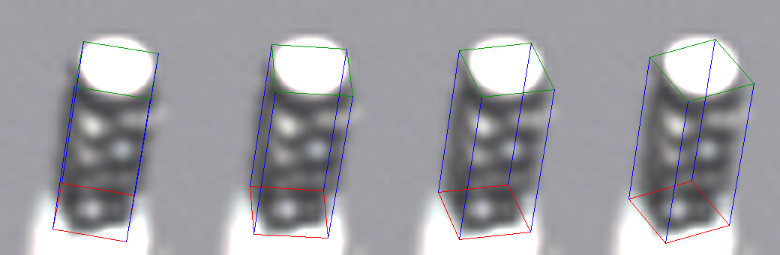

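Lids triangulate well: L (.660,.095), M (.6545,-.0147), R (.650,-.1245), agreeing with the board corners. The grip yaw is about 38° and the gauge axis about (.4545,.235).

```bash
cat >> h.py <<'E'
def go(x,y,z,jaw=None):
    s=manip.read_state(); M=R.from_rotvec(s['eef_rot']).as_matrix(); p=np.array(s['ee_pos'])
    cur=np.rad2deg(np.arctan2(M[1,2],M[0,2]))
    d=M.T@(np.array([x,y,z])-p)*100
    t=0 if jaw is None else -np.deg2rad(((jaw-cur)+180)%360-180)
    print('t',round(s['time'],2),'p',p.round(4),'jaw',round(cur,2),'F',np.round(s['contact_force'],2),'w',round(s['gripper_width'],4),'j',np.round(s['joints'],2),'axis',M[:,1].round(4))
    print('dx %.2f dy %.2f dz %.2f turn %.3f'%(*d,t))
E
python3 -c "
from h import *
go(.4545,.235,.40,38)"
```

```text
t 1.6 p [ 0.167  -0.4977  0.4047] jaw -71.45 F [ 0.12 -0.41  0.14] w 0.0855 j [-1.39  0.29 -0.15  1.13  0.    1.43] axis [ 0. -0. -1.]
dx -50.56 dy 0.47 dz -60.32 turn -1.910
```

```bash
python3 -m handwheel '[{"dx":-25,"dy":0,"dz":-30,"turn":-0.95,"claw":0.3},{"dx":-25,"dy":0,"dz":-30,"turn":-0.95,"claw":0.3},{"dx":-25,"dy":0,"dz":-30,"turn":-0.95,"claw":0.3},{"dx":-25,"dy":0,"dz":-30,"turn":-0.95,"claw":0.3},{"dx":-25,"dy":0,"dz":-30,"turn":-0.95,"claw":0.3},{"dx":-25,"dy":0,"dz":-30,"turn":-0.95,"claw":0.3},{"dx":-25,"dy":0,"dz":-30,"turn":-0.95,"claw":0.3},{"dx":-25,"dy":0,"dz":-30,"turn":-0.95,"claw":0.3}]' 30; python3 -c "
from h import *
go(.4545,.235,.40,38)"
```

```text
time: 2.27
ee_pos: [0.2879, -0.1852, 0.4049]
eef_rot: [-1.057, 1.419, -1.421]
contact_force: [1.7, 0.5, 0.6]
gripper_width: 0.0597
t 2.27 p [ 0.2879 -0.1852  0.4049] jaw -16.67 F [1.66 0.55 0.57] w 0.0597 j [-0.79 -0.06 -0.56  1.07  0.    1.08] axis [ 7.e-04 -6.e-04 -1.e+00]
dx -45.04 dy 0.48 dz 3.90 turn -0.954
```

```bash
python3 -m handwheel '[{"dx":-45,"dy":0.5,"dz":3.9,"turn":-0.954,"claw":0.3},{"dx":-45,"dy":0.5,"dz":3.9,"turn":-0.954,"claw":0.3},{"dx":-45,"dy":0.5,"dz":3.9,"turn":-0.954,"claw":0.3},{"dx":-45,"dy":0.5,"dz":3.9,"turn":-0.954,"claw":0.3},{"dx":-45,"dy":0.5,"dz":3.9,"turn":-0.954,"claw":0.3},{"dx":-45,"dy":0.5,"dz":3.9,"turn":-0.954,"claw":0.3},{"dx":-45,"dy":0.5,"dz":3.9,"turn":-0.954,"claw":0.3},{"dx":-45,"dy":0.5,"dz":3.9,"turn":-0.954,"claw":0.3}]' 30; python3 -c "
from h import *
go(.4545,.235,.40,38)"
```

```text
time: 2.93
ee_pos: [0.4127, 0.1245, 0.4012]
eef_rot: [-1.452, 0.707, -0.708]
contact_force: [0.9, -0.8, 0.2]
gripper_width: 0.0603
t 2.93 p [0.4127 0.1245 0.4012] jaw 38.06 F [ 0.93 -0.84  0.17] w 0.0603 j [ 0.12  0.11 -0.39  1.07 -0.    1.03] axis [ 8.e-04 -0.e+00 -1.e+00]
dx -6.13 dy 0.12 dz 10.10 turn 0.001
```

```bash
python3 -m handwheel '[{"dx":-6.1,"dy":0,"dz":10.1,"claw":0.3},{"dx":-6.1,"dy":0,"dz":10.1,"claw":0.3},{"dx":-6.1,"dy":4,"dz":10.1,"claw":0.3},{"dx":-6.1,"dy":6,"dz":10.1,"claw":0.3},{"dx":-6.1,"dy":6,"dz":10.1,"claw":0.3}]' 30; python3 -c "
from h import *
go(.4545,.235,.28,38)
fs=manip.grab_frame('scene');crop(fs,310,130,90,110,5,'pics/a1.png')"
```

```text
t 2.93 p [0.4127 0.1245 0.4012] jaw 38.06 F [ 0.93 -0.84  0.17] w 0.0603 j [ 0.12  0.11 -0.39  1.07 -0.    1.03] axis [ 8.e-04 -0.e+00 -1.e+00]
dx -6.13 dy 12.12 dz 10.09 turn 0.001schema error: expected keys dx, dy, dz, turn, claw
```

View pics/a1.png

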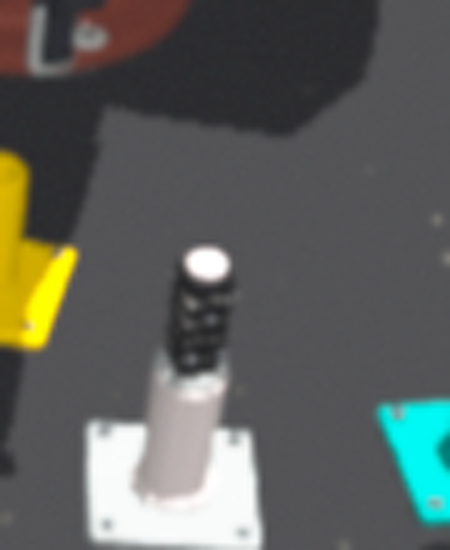

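All keys are required in each row. The picture shows the gauge undisturbed, cap at crop (207,263), arm not there yet.

```bash
python3 -m handwheel '[{"dx":-6.1,"dy":0,"dz":10.1,"turn":0,"claw":0.3},{"dx":-6.1,"dy":0,"dz":10.1,"turn":0,"claw":0.3},{"dx":-6.1,"dy":0,"dz":10.1,"turn":0,"claw":0.3},{"dx":-6.1,"dy":4,"dz":10.1,"turn":0,"claw":0.3},{"dx":-6.1,"dy":6,"dz":10.1,"turn":0,"claw":0.3},{"dx":-6.1,"dy":6,"dz":10.1,"turn":0,"claw":0.3}]' 30; python3 -c "
from h import *
go(.4545,.235,.28,38)
fs=manip.grab_frame('scene');crop(fs,310,130,90,110,5,'pics/a2.png')"
```

```text
time: 3.48
ee_pos: [0.4538, 0.2321, 0.3371]
eef_rot: [-1.456, 0.717, -0.709]
contact_force: [-0.9, -0.8, -0.4]
gripper_width: 0.0592
t 3.48 p [0.4538 0.2321 0.3371] jaw 37.7 F [-0.92 -0.81 -0.36] w 0.0592 j [ 0.33  0.31 -0.31  0.96 -0.    1.24] axis [-0.0065 -0.0022 -1.    ]
dx -0.17 dy 5.71 dz 0.27 turn -0.005
```

View pics/a2.png

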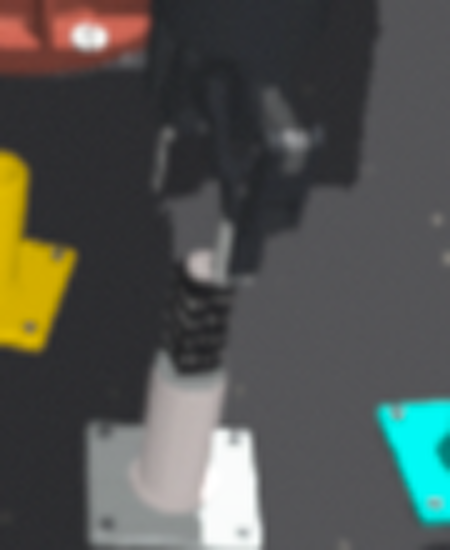

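The fingers straddle the cap at crop (203,265). I go down to grip height.

```bash
python3 -m handwheel '[{"dx":0,"dy":2,"dz":0.1,"turn":0,"claw":0.3},{"dx":0,"dy":4,"dz":0.1,"turn":0,"claw":0.3},{"dx":0,"dy":5.7,"dz":0.1,"turn":0,"claw":0.3},{"dx":0,"dy":5.7,"dz":0.1,"turn":0,"claw":0.3},{"dx":0,"dy":5.7,"dz":0.1,"turn":0,"claw":0.3},{"dx":0,"dy":5.7,"dz":0.1,"turn":0,"claw":0.3}]' 30; python3 -c "
from h import *
go(.4545,.235,.28,38)"
```

```text
time: 4.03
ee_pos: [0.4569, 0.2326, 0.2859]
eef_rot: [-1.449, 0.712, -0.715]
contact_force: [0.6, 1.1, 1.0]
gripper_width: 0.06
t 4.03 p [0.4569 0.2326 0.2859] jaw 37.61 F [0.57 1.06 1.03] w 0.06 j [ 0.33  0.37 -0.38  0.82 -0.    1.24] axis [ 2.2e-03  7.0e-04 -1.0e+00]
dx -0.33 dy 0.59 dz -0.04 turn -0.007
```

```bash
python3 -m handwheel '[{"dx":-0.3,"dy":0.5,"dz":0,"turn":0,"claw":0.3},{"dx":-0.3,"dy":0.5,"dz":0,"turn":0,"claw":0.3},{"dx":-0.3,"dy":0.5,"dz":0,"turn":0,"claw":0.3},{"dx":-0.3,"dy":0.5,"dz":0,"turn":0,"claw":0.3}]' 30; python3 -c "
from h import *
go(.4545,.235,.28,38)"
```

```text
time: 4.37
ee_pos: [0.4543, 0.2351, 0.2794]
eef_rot: [-1.45, 0.713, -0.713]
contact_force: [0.3, 0.2, -0.4]
gripper_width: 0.0599
t 4.37 p [0.4543 0.2351 0.2794] jaw 37.65 F [ 0.27  0.17 -0.37] w 0.0599 j [ 0.33  0.37 -0.39  0.81 -0.    1.25] axis [ 5.e-04  1.e-04 -1.e+00]
dx 0.02 dy -0.06 dz 0.01 turn -0.006
```

```bash
python3 -m handwheel '[{"dx":0,"dy":0,"dz":0,"turn":0,"claw":0.5},{"dx":0,"dy":0,"dz":0,"turn":0,"claw":0.6},{"dx":0,"dy":0,"dz":0,"turn":0,"claw":0.66},{"dx":0,"dy":0,"dz":0,"turn":0,"claw":0.7},{"dx":0,"dy":0,"dz":0,"turn":0,"claw":0.8},{"dx":0,"dy":0,"dz":0,"turn":0,"claw":0.9},{"dx":0,"dy":0,"dz":0,"turn":0,"claw":1},{"dx":0,"dy":0,"dz":0,"turn":0,"claw":1}]' 50; python3 -c "
from h import *
s=manip.read_state();print(s['wrist_torque'])
go(.4545,.235,.28,38)"
```

```text
time: 5.03
ee_pos: [0.4542, 0.235, 0.2791]
eef_rot: [-1.451, 0.713, -0.713]
contact_force: [-0.7, 0.4, 3.3]
gripper_width: 0.0237
[-0.04448584  0.16255356  0.00619639]
t 5.03 p [0.4542 0.235  0.2791] jaw 37.64 F [-0.66  0.38  3.33] w 0.0237 j [ 0.33  0.37 -0.39  0.81 -0.    1.25] axis [ 1.e-04 -0.e+00 -1.e+00]
dx 0.02 dy -0.09 dz 0.02 turn -0.006
```

Width 23.7 mm, a flat grip. Lift.

```bash
python3 -m handwheel '[{"dx":0,"dy":-2,"dz":0,"turn":0,"claw":1},{"dx":0,"dy":-4,"dz":0,"turn":0,"claw":1},{"dx":0,"dy":-6,"dz":0,"turn":0,"claw":1},{"dx":0,"dy":-8,"dz":0,"turn":0,"claw":1},{"dx":0,"dy":-10,"dz":0,"turn":0,"claw":1},{"dx":0,"dy":-12,"dz":0,"turn":0,"claw":1},{"dx":0,"dy":-12,"dz":0,"turn":0,"claw":1},{"dx":0,"dy":-12,"dz":0,"turn":0,"claw":1}]' 50; python3 -c "
from h import *
s=manip.read_state();print(s['wrist_torque'])
go(.6597,.095,.38)
for n,b in (('scene',(310,110,100,120)),('top',(100,170,110,80))):
    f=manip.grab_frame(n);crop(f,*b,5,'pics/b_%s.png'%n)
    for t in ('gauge_grip','stand_mouth'): print(n,t,[(np.round(d['location'],3).tolist(),round(d['conf'],2)) for d in manip.tip_of(f,t)[:4]])
"
```

```text
time: 5.7
ee_pos: [0.4545, 0.2351, 0.3994]
eef_rot: [-1.449, 0.712, -0.714]
contact_force: [-0.4, 0.5, -2.3]
gripper_width: 0.0237
[-0.04396912  0.04467638 -0.07536709]
t 5.7 p [0.4545 0.2351 0.3994] jaw 37.64 F [-0.45  0.48 -2.28] w 0.0237 j [ 0.33  0.27 -0.2   1.1   0.    1.25] axis [ 1.4e-03  5.0e-04 -1.0e+00]
dx 23.63 dy 1.96 dz 7.69 turn 0.000
scene gauge_grip [([0.452, 0.24, 0.245], 0.64)]
scene stand_mouth [([0.452, 0.237, 0.084], 0.95), ([0.542, 0.378, 0.089], 0.92), ([0.371, 0.376, 0.084], 0.61), ([0.332, 0.094, 0.085], 0.59)]
top gauge_grip [([0.456, 0.227, 0.239], 0.49)]
top stand_mouth [([0.538, 0.379, 0.085], 0.98), ([0.451, 0.24, 0.088], 0.94), ([0.334, 0.094, 0.084], 0.83), ([0.374, 0.38, 0.089], 0.7)]
```

View pics/b_scene.png

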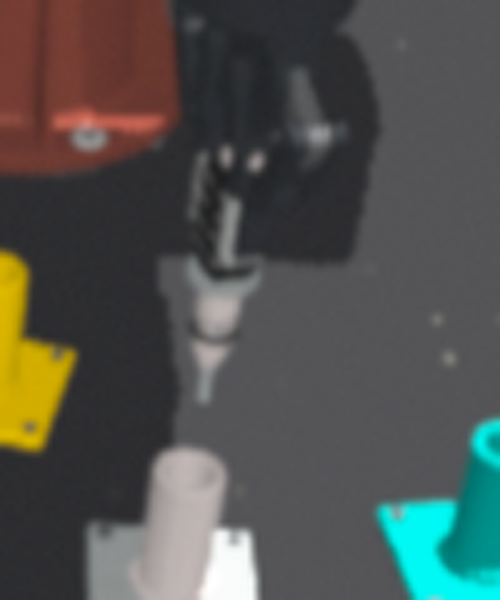

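View pics/b_top.png

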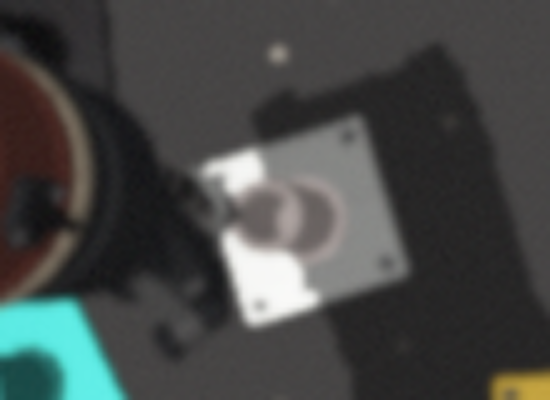

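The gauge hangs upright, pin tip at scene crop (204,402). The mouth is at scene crop (190,470) and top crop (292,216).

```bash
python3 -c "
from h import *
fs=manip.grab_frame('scene');ft=manip.grab_frame('top')
print('mouth s',unproj(fs,(310+190/5-.5,110+470/5-.5),.085),'mouth t',unproj(ft,(100+292/5-.5,170+216/5-.5),.085))
print('tip s',unproj(fs,(310+204/5-.5,110+402/5-.5),.131))
print('fl s',unproj(fs,(310+223/5-.5,110+268/5-.5),.210))
"
```

```text
mouth s [0.45314894 0.23416949 0.085     ] mouth t [0.45429914 0.22339212 0.085     ]
tip s [0.45522126 0.2359625  0.131     ]
fl s [0.45377753 0.23454076 0.21      ]
```

```bash
python3 -m handwheel '[{"dx":23.6,"dy":2,"dz":7.7,"turn":0,"claw":1},{"dx":23.6,"dy":2,"dz":7.7,"turn":0,"claw":1},{"dx":23.6,"dy":2,"dz":7.7,"turn":0,"claw":1},{"dx":23.6,"dy":2,"dz":7.7,"turn":0,"claw":1},{"dx":23.6,"dy":2,"dz":7.7,"turn":0,"claw":1},{"dx":23.6,"dy":2,"dz":7.7,"turn":0,"claw":1},{"dx":23.6,"dy":2,"dz":7.7,"turn":0,"claw":1},{"dx":23.6,"dy":2,"dz":7.7,"turn":0,"claw":1}]' 50; python3 -c "
from h import *
go(.6597,.095,.35)
"
```

```text
time: 6.77
ee_pos: [0.6606, 0.0935, 0.377]
eef_rot: [-1.451, 0.717, -0.714]
contact_force: [-0.3, 1.1, -0.8]
gripper_width: 0.0233
t 6.77 p [0.6606 0.0935 0.377 ] jaw 37.49 F [-0.27  1.06 -0.82] w 0.0233 j [ 0.03  0.58  0.23  1.22 -0.    0.95] axis [-2.2e-03 -1.0e-04 -1.0e+00]
dx -0.17 dy 2.70 dz 0.03 turn 0.000
```

```bash
python3 -m handwheel '[{"dx":-0.1,"dy":1.5,"dz":0,"turn":0,"claw":1},{"dx":-0.1,"dy":2.7,"dz":0,"turn":0,"claw":1},{"dx":-0.1,"dy":2.7,"dz":0,"turn":0,"claw":1},{"dx":-0.1,"dy":2.7,"dz":0,"turn":0,"claw":1},{"dx":-0.1,"dy":2.7,"dz":0,"turn":0,"claw":1},{"dx":-0.1,"dy":2.7,"dz":0,"turn":0,"claw":1}]' 50; python3 -c "
from h import *
go(.6597,.095,.344)
f=manip.grab_frame('scene');crop(f,220,190,90,90,6,'pics/c_s.png',[[.6597,.095,.0715]])
f=manip.grab_frame('top');crop(f,170,90,90,90,6,'pics/c_t.png',[[.6597,.095,.0715]])
"
```

```text
time: 7.27
ee_pos: [0.6587, 0.0964, 0.3533]
eef_rot: [-1.45, 0.711, -0.714]
contact_force: [-0.0, -0.1, -1.5]
gripper_width: 0.0236
t 7.27 p [0.6587 0.0964 0.3533] jaw 37.67 F [-0.04 -0.15 -1.5 ] w 0.0236 j [0.04 0.59 0.18 1.16 0.   0.95] axis [ 1.6e-03  1.0e-04 -1.0e+00]
dx 0.17 dy 0.93 dz -0.01 turn 0.000
```

View pics/c_s.png

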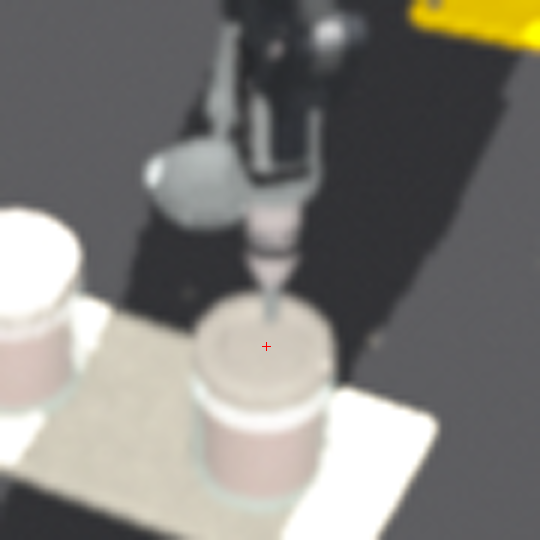

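View pics/c_t.png

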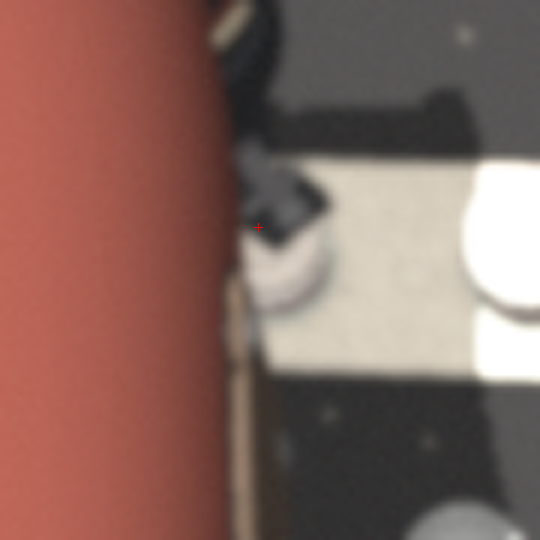

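The pin at scene crop (271,318) hangs above the middle of the panel near crop (264,345). I go down in small steps.

```bash
python3 -m handwheel '[{"dx":0,"dy":0.6,"dz":0,"turn":0,"claw":1},{"dx":0,"dy":0.6,"dz":0,"turn":0,"claw":1},{"dx":0,"dy":0.6,"dz":0,"turn":0,"claw":1}]' 50; python3 -c "
from h import *
go(.6597,.095,.344)
"
```

```text
time: 7.62
ee_pos: [0.6586, 0.0959, 0.3455]
eef_rot: [-1.451, 0.714, -0.713]
contact_force: [0.6, -0.0, -1.0]
gripper_width: 0.0233
t 7.62 p [0.6586 0.0959 0.3455] jaw 37.64 F [ 0.62 -0.04 -1.02] w 0.0233 j [0.03 0.6  0.17 1.15 0.   0.95] axis [-9.e-04 -0.e+00 -1.e+00]
dx 0.14 dy 0.15 dz 0.03 turn 0.000
```

```bash
for i in 1 ; do python3 -m handwheel '[{"dx":0.1,"dy":0.2,"dz":0,"turn":0,"claw":1},{"dx":0.1,"dy":0.2,"dz":0,"turn":0,"claw":1},{"dx":0.1,"dy":0.2,"dz":0,"turn":0,"claw":1},{"dx":0.1,"dy":0.2,"dz":0,"turn":0,"claw":1}]' 50; done; python3 -m handwheel '[{"dx":0,"dy":0.15,"dz":0,"turn":0,"claw":1},{"dx":0,"dy":0.15,"dz":0,"turn":0,"claw":1},{"dx":0,"dy":0.15,"dz":0,"turn":0,"claw":1}]'; python3 -m handwheel '[{"dx":0,"dy":0.15,"dz":0,"turn":0,"claw":1},{"dx":0,"dy":0.15,"dz":0,"turn":0,"claw":1},{"dx":0,"dy":0.15,"dz":0,"turn":0,"claw":1}]'
```

```text
time: 7.95
ee_pos: [0.6594, 0.0951, 0.344]
eef_rot: [-1.45, 0.713, -0.713]
contact_force: [0.3, -0.7, -1.4]
gripper_width: 0.0232
time: 8.2
ee_pos: [0.6593, 0.0952, 0.3424]
eef_rot: [-1.451, 0.713, -0.713]
contact_force: [0.4, 0.0, -1.4]
gripper_width: 0.0234
time: 8.45
ee_pos: [0.6593, 0.0952, 0.3409]
eef_rot: [-1.451, 0.713, -0.713]
contact_force: [0.1, 0.3, -2.5]
gripper_width: 0.0235
```

```bash
python3 -m handwheel '[{"dx":0,"dy":0.1,"dz":0,"turn":0,"claw":1},{"dx":0,"dy":0.1,"dz":0,"turn":0,"claw":1},{"dx":0,"dy":0.1,"dz":0,"turn":0,"claw":1}]'; python3 -m handwheel '[{"dx":0,"dy":0.1,"dz":0,"turn":0,"claw":1},{"dx":0,"dy":0.1,"dz":0,"turn":0,"claw":1},{"dx":0,"dy":0.1,"dz":0,"turn":0,"claw":1}]';  python3 -m handwheel '[{"dx":0,"dy":0.1,"dz":0,"turn":0,"claw":1},{"dx":0,"dy":0.1,"dz":0,"turn":0,"claw":1},{"dx":0,"dy":0.1,"dz":0,"turn":0,"claw":1}]'; python3 -m handwheel '[{"dx":0,"dy":0.1,"dz":0,"turn":0,"claw":1},{"dx":0,"dy":0.1,"dz":0,"turn":0,"claw":1},{"dx":0,"dy":0.1,"dz":0,"turn":0,"claw":1}]'
```

```text
time: 8.7
ee_pos: [0.6594, 0.0952, 0.3402]
eef_rot: [-1.45, 0.713, -0.713]
contact_force: [-0.3, -0.8, 0.7]
gripper_width: 0.0232
time: 8.95
ee_pos: [0.6594, 0.0952, 0.3392]
eef_rot: [-1.45, 0.713, -0.713]
contact_force: [-0.4, 0.5, 2.0]
gripper_width: 0.0233
time: 9.2
ee_pos: [0.6594, 0.0952, 0.3382]
eef_rot: [-1.45, 0.713, -0.713]
contact_force: [-0.1, 0.3, 2.2]
gripper_width: 0.0234
time: 9.45
ee_pos: [0.6594, 0.0952, 0.3372]
eef_rot: [-1.45, 0.713, -0.713]
contact_force: [-0.7, -0.4, 4.3]
gripper_width: 0.0236
```

```bash
python3 -m handwheel '[{"dx":0,"dy":0.1,"dz":0,"turn":0,"claw":1},{"dx":0,"dy":0.1,"dz":0,"turn":0,"claw":1},{"dx":0,"dy":0.1,"dz":0,"turn":0,"claw":1}]'; python3 -m handwheel '[{"dx":0,"dy":0.1,"dz":0,"turn":0,"claw":1},{"dx":0,"dy":0.1,"dz":0,"turn":0,"claw":1},{"dx":0,"dy":0.1,"dz":0,"turn":0,"claw":1}]';
```

```text
time: 9.7
ee_pos: [0.6594, 0.0952, 0.3362]
eef_rot: [-1.45, 0.713, -0.713]
contact_force: [-0.9, -0.6, 5.4]
gripper_width: 0.0235
time: 9.95
ee_pos: [0.6594, 0.0952, 0.3354]
eef_rot: [-1.45, 0.713, -0.713]
contact_force: [-1.1, -0.7, 5.6]
gripper_width: 0.0234
```

```bash
cat >> h.py <<'E'
def avg(n=8):
    F=[];P=[]
    for i in range(n):
        f=manip.grab_frame('scene'); s=manip.read_state(); F.append(s['contact_force']); P.append(s['ee_pos'])
    print('avg F',np.mean(F,0).round(2),'sd',np.std(F,0).round(2),'p',np.mean(P,0).round(4),'t',round(s['time'],2)); return f
E
python3 -c "
from h import *
f=avg();crop(f,240,200,50,60,10,'pics/d_s.png')"
```

```text
avg F [-1.14 -0.43  6.17] sd [0.51 0.42 0.57] p [0.6594 0.0952 0.3354] t 10.35
```

View pics/d_s.png

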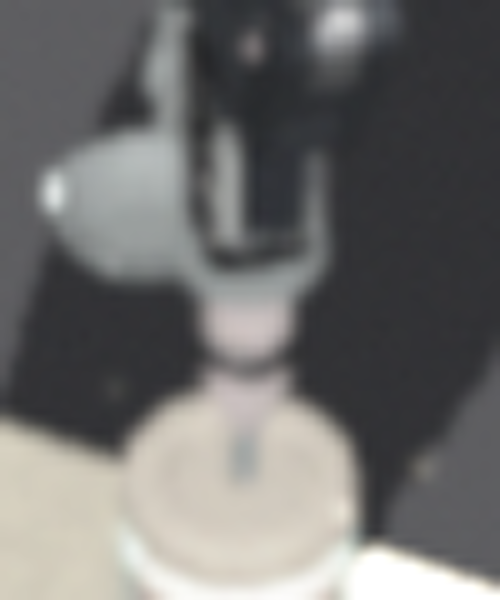

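The pin tip sits at crop (243,480), in the panel middle. Contact force is about 7.8 N. I check the release curve with averages.

```bash
python3 -m handwheel '[{"dx":0,"dy":-0.2,"dz":0,"turn":0,"claw":1},{"dx":0,"dy":-0.2,"dz":0,"turn":0,"claw":1},{"dx":0,"dy":-0.2,"dz":0,"turn":0,"claw":1}]'>/dev/null; python3 -c "
from h import *
avg()"; python3 -m handwheel '[{"dx":0,"dy":-0.15,"dz":0,"turn":0,"claw":1},{"dx":0,"dy":-0.15,"dz":0,"turn":0,"claw":1},{"dx":0,"dy":-0.15,"dz":0,"turn":0,"claw":1}]'>/dev/null; python3 -c "
from h import *
avg()";  python3 -m handwheel '[{"dx":0,"dy":-1.2,"dz":0,"turn":0,"claw":1},{"dx":0,"dy":-1.2,"dz":0,"turn":0,"claw":1},{"dx":0,"dy":-1.2,"dz":0,"turn":0,"claw":1}]'>/dev/null; python3 -c "
from h import *
avg()
go(.6545,-.0147,.348)"; 
```

```text
avg F [-0.05  0.13  4.2 ] sd [0.37 0.38 0.72] p [0.6594 0.0952 0.337 ] t 11.0
avg F [0.48 0.03 2.57] sd [0.51 0.42 0.44] p [0.6594 0.0952 0.3384] t 11.65
avg F [-0.19 -0.2  -1.74] sd [0.72 0.51 0.44] p [0.6592 0.0952 0.3499] t 12.3
t 12.3 p [0.6593 0.0952 0.3502] jaw 37.64 F [-1.22  0.71 -1.58] w 0.0236 j [0.03 0.59 0.18 1.16 0.   0.95] axis [-4.e-04 -0.e+00 -1.e+00]
dx 8.41 dy 0.22 dz -7.09 turn 0.000
```

```bash
python3 -m handwheel '[{"dx":4.2,"dy":0,"dz":-3.55,"turn":0,"claw":1},{"dx":8.4,"dy":0,"dz":-7.1,"turn":0,"claw":1},{"dx":8.4,"dy":0,"dz":-7.1,"turn":0,"claw":1},{"dx":8.4,"dy":0,"dz":-7.1,"turn":0,"claw":1},{"dx":8.4,"dy":0,"dz":-7.1,"turn":0,"claw":1},{"dx":8.4,"dy":0,"dz":-7.1,"turn":0,"claw":1},{"dx":8.4,"dy":0,"dz":-7.1,"turn":0,"claw":1}]'; python3 -c "
from h import *
go(.6545,-.0147,.341)
f=manip.grab_frame('scene');crop(f,195,180,60,70,9,'pics/e_s.png',[[.6545,-.0147,.068]])"
```

```text
time: 12.88
ee_pos: [0.6545, -0.0138, 0.3505]
eef_rot: [-1.451, 0.712, -0.712]
contact_force: [0.4, 0.5, -2.2]
gripper_width: 0.0238
t 12.88 p [ 0.6545 -0.0138  0.3505] jaw 37.7 F [ 0.39  0.45 -2.16] w 0.0238 j [-0.13  0.57  0.14  1.14  0.    0.78] axis [-0.e+00  3.e-04 -1.e+00]
dx 0.08 dy 0.95 dz -0.05 turn 0.000
```

View pics/e_s.png

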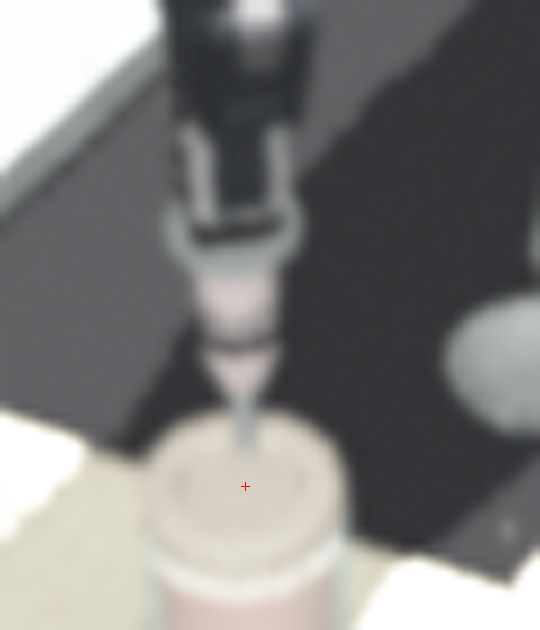

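The pin (crop (245,450)) hangs over the panel middle (245,487). Down in steps to about the lid's height, then 1 mm at a time.

```bash
python3 -m handwheel '[{"dx":0.05,"dy":0.8,"dz":0,"turn":0,"claw":1},{"dx":0.05,"dy":0.8,"dz":0,"turn":0,"claw":1},{"dx":0.05,"dy":0.8,"dz":0,"turn":0,"claw":1},{"dx":0.05,"dy":0.8,"dz":0,"turn":0,"claw":1}]';  python3 -m handwheel '[{"dx":0,"dy":0.2,"dz":0,"turn":0,"claw":1},{"dx":0,"dy":0.2,"dz":0,"turn":0,"claw":1},{"dx":0,"dy":0.2,"dz":0,"turn":0,"claw":1}]'; python3 -m handwheel '[{"dx":0,"dy":0.2,"dz":0,"turn":0,"claw":1},{"dx":0,"dy":0.2,"dz":0,"turn":0,"claw":1},{"dx":0,"dy":0.2,"dz":0,"turn":0,"claw":1}]'; python3 -c "
from h import *
avg(4)
go(.6545,-.0147,.341)"
```

```text
time: 13.27
ee_pos: [0.6547, -0.0147, 0.3422]
eef_rot: [-1.451, 0.713, -0.712]
contact_force: [0.1, 0.0, -0.9]
gripper_width: 0.0232
time: 13.52
ee_pos: [0.6547, -0.0151, 0.3405]
eef_rot: [-1.451, 0.713, -0.713]
contact_force: [-0.1, -0.5, -1.8]
gripper_width: 0.0232
time: 13.77
ee_pos: [0.6547, -0.0151, 0.3384]
eef_rot: [-1.451, 0.713, -0.713]
contact_force: [-0.3, -0.0, -1.5]
gripper_width: 0.0233
avg F [-0.09  0.45 -1.58] sd [0.75 0.23 0.34] p [ 0.6547 -0.0151  0.3385] t 13.97
t 13.97 p [ 0.6548 -0.0151  0.3386] jaw 37.64 F [-1.22  0.54 -1.55] w 0.0233 j [-0.13  0.58  0.12  1.11  0.    0.78] axis [ 1.e-04  0.e+00 -1.e+00]
dx -0.05 dy -0.24 dz 0.00 turn 0.000
```

```bash
python3 -m handwheel '[{"dx":0,"dy":0.1,"dz":0,"turn":0,"claw":1},{"dx":0,"dy":0.1,"dz":0,"turn":0,"claw":1},{"dx":0,"dy":0.1,"dz":0,"turn":0,"claw":1}]'; python3 -m handwheel '[{"dx":0,"dy":0.1,"dz":0,"turn":0,"claw":1},{"dx":0,"dy":0.1,"dz":0,"turn":0,"claw":1},{"dx":0,"dy":0.1,"dz":0,"turn":0,"claw":1}]';  python3 -m handwheel '[{"dx":0,"dy":0.1,"dz":0,"turn":0,"claw":1},{"dx":0,"dy":0.1,"dz":0,"turn":0,"claw":1},{"dx":0,"dy":0.1,"dz":0,"turn":0,"claw":1}]'; python3 -m handwheel '[{"dx":0,"dy":0.1,"dz":0,"turn":0,"claw":1},{"dx":0,"dy":0.1,"dz":0,"turn":0,"claw":1},{"dx":0,"dy":0.1,"dz":0,"turn":0,"claw":1}]'; python3 -c "
from h import *
avg(4)"
```

```text
time: 14.22
ee_pos: [0.6547, -0.0151, 0.3375]
eef_rot: [-1.451, 0.713, -0.713]
contact_force: [0.1, 0.3, -0.9]
gripper_width: 0.0234
time: 14.47
ee_pos: [0.6547, -0.0151, 0.3367]
eef_rot: [-1.451, 0.713, -0.713]
contact_force: [-0.4, 0.2, 0.0]
gripper_width: 0.0236
time: 14.72
ee_pos: [0.6548, -0.0151, 0.3357]
eef_rot: [-1.45, 0.713, -0.713]
contact_force: [-0.8, -0.6, 2.1]
gripper_width: 0.0234
time: 14.97
ee_pos: [0.6548, -0.0151, 0.3347]
eef_rot: [-1.45, 0.713, -0.713]
contact_force: [-0.5, -0.6, 3.4]
gripper_width: 0.0233
avg F [-1.3  -0.44  2.93] sd [0.39 0.61 0.77] p [ 0.6548 -0.0151  0.3347] t 15.17
```

```bash
python3 -m handwheel '[{"dx":0,"dy":0.1,"dz":0,"turn":0,"claw":1},{"dx":0,"dy":0.1,"dz":0,"turn":0,"claw":1},{"dx":0,"dy":0.1,"dz":0,"turn":0,"claw":1}]'; python3 -c "
from h import *
avg(4)"; python3 -m handwheel '[{"dx":0,"dy":0.1,"dz":0,"turn":0,"claw":1},{"dx":0,"dy":0.1,"dz":0,"turn":0,"claw":1},{"dx":0,"dy":0.1,"dz":0,"turn":0,"claw":1}]'; python3 -c "
from h import *
avg(6)"; python3 -m handwheel '[{"dx":0,"dy":0.1,"dz":0,"turn":0,"claw":1},{"dx":0,"dy":0.1,"dz":0,"turn":0,"claw":1},{"dx":0,"dy":0.1,"dz":0,"turn":0,"claw":1}]';python3 -c "
from h import *
avg(6)"
```

```text
time: 15.42
ee_pos: [0.6548, -0.0151, 0.3336]
eef_rot: [-1.451, 0.713, -0.713]
contact_force: [-0.7, 0.3, 4.0]
gripper_width: 0.0234
avg F [-0.72 -0.05  4.61] sd [0.61 0.36 0.22] p [ 0.6548 -0.0151  0.3336] t 15.62
time: 15.87
ee_pos: [0.6548, -0.0151, 0.3327]
eef_rot: [-1.451, 0.713, -0.713]
contact_force: [-0.5, -0.7, 6.0]
gripper_width: 0.0231
avg F [-0.84  0.14  5.6 ] sd [0.3  0.5  0.37] p [ 0.6548 -0.0151  0.3327] t 16.17
time: 16.42
ee_pos: [0.6548, -0.0151, 0.3319]
eef_rot: [-1.45, 0.713, -0.713]
contact_force: [-0.9, -0.1, 6.5]
gripper_width: 0.0236
avg F [-1.12 -0.03  7.21] sd [0.31 0.39 0.32] p [ 0.6548 -0.0151  0.3319] t 16.72
```

Middle: an even 1.5 N/mm from 4.7 to 8.9 N, so it is firm. Now the right jar.

```bash
python3 -m handwheel '[{"dx":0,"dy":-2,"dz":0,"turn":0,"claw":1},{"dx":0,"dy":-2,"dz":0,"turn":0,"claw":1},{"dx":0,"dy":-2,"dz":0,"turn":0,"claw":1}]'; python3 -c "
from h import *
go(.6498,-.1245,.353)"
```

```text
time: 16.97
ee_pos: [0.655, -0.0151, 0.3516]
eef_rot: [-1.45, 0.712, -0.714]
contact_force: [-0.1, 0.1, -2.0]
gripper_width: 0.0232
t 16.97 p [ 0.655  -0.0151  0.3516] jaw 37.64 F [-0.07  0.09 -2.01] w 0.0232 j [-0.13  0.57  0.14  1.14  0.    0.78] axis [ 1.e-03 -1.e-04 -1.e+00]
dx 8.35 dy -0.14 dz -7.09 turn 0.000
```

```bash
python3 -m handwheel '[{"dx":4.2,"dy":0,"dz":-3.55,"turn":0,"claw":1},{"dx":8.35,"dy":0,"dz":-7.1,"turn":0,"claw":1},{"dx":8.35,"dy":0,"dz":-7.1,"turn":0,"claw":1},{"dx":8.35,"dy":0,"dz":-7.1,"turn":0,"claw":1},{"dx":8.35,"dy":0,"dz":-7.1,"turn":0,"claw":1},{"dx":8.35,"dy":0.6,"dz":-7.1,"turn":0,"claw":1},{"dx":8.35,"dy":0.6,"dz":-7.1,"turn":0,"claw":1},{"dx":8.35,"dy":0.6,"dz":-7.1,"turn":0,"claw":1}]'; python3 -c "
from h import *
go(.6498,-.1245,.343)
f=manip.grab_frame('scene');crop(f,155,170,60,70,9,'pics/f_s.png',[[.6498,-.1245,.0715]])"
```

```text
time: 17.63
ee_pos: [0.6494, -0.1233, 0.3446]
eef_rot: [-1.451, 0.713, -0.711]
contact_force: [0.1, 0.6, -1.9]
gripper_width: 0.0236
t 17.63 p [ 0.6494 -0.1233  0.3446] jaw 37.73 F [ 0.06  0.6  -1.94] w 0.0236 j [-0.3   0.59  0.15  1.14  0.    0.61] axis [-1.5e-03  7.0e-04 -1.0e+00]
dx 0.12 dy 0.16 dz -0.04 turn 0.000
```

View pics/f_s.png

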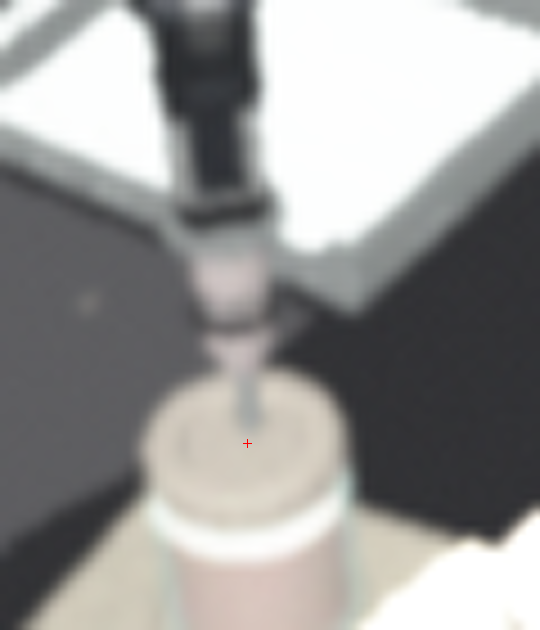

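The pin at (247,425) is over the panel middle (about (245,445)). Pressing.

```bash
python3 -m handwheel '[{"dx":0.1,"dy":0,"dz":0,"turn":0,"claw":1},{"dx":0.1,"dy":0,"dz":0,"turn":0,"claw":1},{"dx":0.1,"dy":0,"dz":0,"turn":0,"claw":1}]'; python3 -m handwheel '[{"dx":0,"dy":0.1,"dz":0,"turn":0,"claw":1},{"dx":0,"dy":0.1,"dz":0,"turn":0,"claw":1},{"dx":0,"dy":0.1,"dz":0,"turn":0,"claw":1}]';  python3 -m handwheel '[{"dx":0,"dy":0.1,"dz":0,"turn":0,"claw":1},{"dx":0,"dy":0.1,"dz":0,"turn":0,"claw":1},{"dx":0,"dy":0.1,"dz":0,"turn":0,"claw":1}]'; python3 -m handwheel '[{"dx":0,"dy":0.1,"dz":0,"turn":0,"claw":1},{"dx":0,"dy":0.1,"dz":0,"turn":0,"claw":1},{"dx":0,"dy":0.1,"dz":0,"turn":0,"claw":1}]'; python3 -c "
from h import *
avg(4)"
```

```text
time: 17.93
ee_pos: [0.6503, -0.1251, 0.3457]
eef_rot: [-1.451, 0.712, -0.713]
contact_force: [0.3, -0.8, -1.7]
gripper_width: 0.0236
time: 18.18
ee_pos: [0.6501, -0.1254, 0.3445]
eef_rot: [-1.451, 0.713, -0.713]
contact_force: [0.5, 0.3, -1.4]
gripper_width: 0.0234
time: 18.43
ee_pos: [0.6501, -0.1254, 0.3434]
eef_rot: [-1.451, 0.713, -0.713]
contact_force: [0.8, -0.4, -1.9]
gripper_width: 0.0237
time: 18.68
ee_pos: [0.6501, -0.1254, 0.3424]
eef_rot: [-1.451, 0.713, -0.713]
contact_force: [0.6, 0.6, -1.9]
gripper_width: 0.0235
avg F [-0.16 -0.18 -1.58] sd [0.19 0.61 0.22] p [ 0.6501 -0.1254  0.3425] t 18.88
```

```bash
python3 -m handwheel '[{"dx":0,"dy":0.1,"dz":0,"turn":0,"claw":1},{"dx":0,"dy":0.1,"dz":0,"turn":0,"claw":1},{"dx":0,"dy":0.1,"dz":0,"turn":0,"claw":1}]'; python3 -m handwheel '[{"dx":0,"dy":0.1,"dz":0,"turn":0,"claw":1},{"dx":0,"dy":0.1,"dz":0,"turn":0,"claw":1},{"dx":0,"dy":0.1,"dz":0,"turn":0,"claw":1}]';  python3 -m handwheel '[{"dx":0,"dy":0.1,"dz":0,"turn":0,"claw":1},{"dx":0,"dy":0.1,"dz":0,"turn":0,"claw":1},{"dx":0,"dy":0.1,"dz":0,"turn":0,"claw":1}]'; python3 -m handwheel '[{"dx":0,"dy":0.1,"dz":0,"turn":0,"claw":1},{"dx":0,"dy":0.1,"dz":0,"turn":0,"claw":1},{"dx":0,"dy":0.1,"dz":0,"turn":0,"claw":1}]'; python3 -c "
from h import *
avg(4)"
```

```text
time: 19.13
ee_pos: [0.6502, -0.1254, 0.3416]
eef_rot: [-1.45, 0.713, -0.713]
contact_force: [1.0, -0.1, -1.2]
gripper_width: 0.0235
time: 19.38
ee_pos: [0.6502, -0.1254, 0.3407]
eef_rot: [-1.45, 0.713, -0.713]
contact_force: [0.5, -0.1, 0.7]
gripper_width: 0.0235
time: 19.63
ee_pos: [0.6502, -0.1254, 0.3396]
eef_rot: [-1.451, 0.713, -0.713]
contact_force: [-0.2, -0.2, 1.9]
gripper_width: 0.0235
time: 19.88
ee_pos: [0.6502, -0.1254, 0.3386]
eef_rot: [-1.451, 0.713, -0.713]
contact_force: [-0.2, 0.6, 2.0]
gripper_width: 0.0234
avg F [ 0.03 -0.22  2.24] sd [0.52 0.41 0.41] p [ 0.6502 -0.1254  0.3386] t 20.08
```

```bash
python3 -m handwheel '[{"dx":0,"dy":0.1,"dz":0,"turn":0,"claw":1},{"dx":0,"dy":0.1,"dz":0,"turn":0,"claw":1},{"dx":0,"dy":0.1,"dz":0,"turn":0,"claw":1}]'; python3 -c "
from h import *
avg(6)"; python3 -m handwheel '[{"dx":0,"dy":0.1,"dz":0,"turn":0,"claw":1},{"dx":0,"dy":0.1,"dz":0,"turn":0,"claw":1},{"dx":0,"dy":0.1,"dz":0,"turn":0,"claw":1}]'; python3 -c "
from h import *
avg(6)"; python3 -m handwheel '[{"dx":0,"dy":0.1,"dz":0,"turn":0,"claw":1},{"dx":0,"dy":0.1,"dz":0,"turn":0,"claw":1},{"dx":0,"dy":0.1,"dz":0,"turn":0,"claw":1}]';python3 -c "
from h import *
avg(6)"
```

```text
time: 20.33
ee_pos: [0.6502, -0.1254, 0.3375]
eef_rot: [-1.451, 0.713, -0.713]
contact_force: [0.4, -0.2, 2.2]
gripper_width: 0.0233
avg F [ 0.43 -0.19  2.22] sd [0.48 0.27 0.38] p [ 0.6502 -0.1254  0.3376] t 20.63
time: 20.88
ee_pos: [0.6502, -0.1254, 0.3365]
eef_rot: [-1.451, 0.713, -0.713]
contact_force: [0.9, 0.1, 2.8]
gripper_width: 0.0232
avg F [ 0.49 -0.54  3.02] sd [0.3  0.37 0.55] p [ 0.6502 -0.1254  0.3365] t 21.18
time: 21.43
ee_pos: [0.6502, -0.1254, 0.3355]
eef_rot: [-1.451, 0.713, -0.713]
contact_force: [0.7, -0.8, 4.5]
gripper_width: 0.0239
avg F [ 0.51 -0.35  3.61] sd [0.39 0.51 0.4 ] p [ 0.6502 -0.1254  0.3356] t 21.73
```

The slope here is about 0.5 N/mm, so the right jar leaks. I press on to about 8 N and hold.

```bash
python3 -m handwheel '[{"dx":0,"dy":0.1,"dz":0,"turn":0,"claw":1},{"dx":0,"dy":0.1,"dz":0,"turn":0,"claw":1},{"dx":0,"dy":0.1,"dz":0,"turn":0,"claw":1}]'; python3 -c "
from h import *
avg(4)"; python3 -m handwheel '[{"dx":0,"dy":0.1,"dz":0,"turn":0,"claw":1},{"dx":0,"dy":0.1,"dz":0,"turn":0,"claw":1},{"dx":0,"dy":0.1,"dz":0,"turn":0,"claw":1}]'; python3 -c "
from h import *
avg(6)"; python3 -m handwheel '[{"dx":0,"dy":0.05,"dz":0,"turn":0,"claw":1},{"dx":0,"dy":0.05,"dz":0,"turn":0,"claw":1},{"dx":0,"dy":0.05,"dz":0,"turn":0,"claw":1}]'; python3 -c "
from h import *
avg(6)"
```

```text
time: 21.98
ee_pos: [0.6502, -0.1254, 0.3346]
eef_rot: [-1.451, 0.713, -0.713]
contact_force: [-0.4, 0.1, 3.9]
gripper_width: 0.0235
avg F [ 0.41 -0.22  4.83] sd [0.61 0.29 0.37] p [ 0.6502 -0.1254  0.3346] t 22.18
time: 22.43
ee_pos: [0.6502, -0.1254, 0.3337]
eef_rot: [-1.451, 0.713, -0.713]
contact_force: [0.0, 0.2, 6.2]
gripper_width: 0.0232
avg F [ 0.63 -0.13  5.93] sd [0.41 0.32 0.4 ] p [ 0.6502 -0.1254  0.3337] t 22.73
time: 22.98
ee_pos: [0.6502, -0.1254, 0.3333]
eef_rot: [-1.451, 0.713, -0.713]
contact_force: [0.5, -0.2, 6.6]
gripper_width: 0.0235
avg F [-0.13  0.09  6.65] sd [0.39 0.27 0.45] p [ 0.6502 -0.1254  0.3333] t 23.28
```

8.2 N held for 0.3 s. Retract and return to the stand.

```bash
python3 -m handwheel '[{"dx":0,"dy":-2,"dz":0,"turn":0,"claw":1},{"dx":0,"dy":-5,"dz":0,"turn":0,"claw":1},{"dx":0,"dy":-6.8,"dz":0,"turn":0,"claw":1},{"dx":0,"dy":-6.8,"dz":0,"turn":0,"claw":1}]'; python3 -c "
from h import *
go(.4542,.235,.40,37.64)"
```

```text
time: 23.62
ee_pos: [0.6507, -0.1255, 0.4044]
eef_rot: [-1.45, 0.71, -0.716]
contact_force: [0.1, -0.2, -1.6]
gripper_width: 0.0234
t 23.62 p [ 0.6507 -0.1255  0.4044] jaw 37.65 F [ 0.15 -0.24 -1.58] w 0.0234 j [-0.3   0.56  0.27  1.27 -0.    0.61] axis [ 0.0041 -0.0013 -1.    ]
dx -40.54 dy 0.32 dz 6.46 turn 0.000
```

```bash
python3 -m handwheel '[{"dx":-40.5,"dy":0,"dz":6.4,"turn":0,"claw":1},{"dx":-40.5,"dy":0,"dz":6.4,"turn":0,"claw":1},{"dx":-40.5,"dy":0,"dz":6.4,"turn":0,"claw":1},{"dx":-40.5,"dy":0,"dz":6.4,"turn":0,"claw":1},{"dx":-40.5,"dy":0,"dz":6.4,"turn":0,"claw":1},{"dx":-40.5,"dy":0,"dz":6.4,"turn":0,"claw":1},{"dx":-40.5,"dy":0,"dz":6.4,"turn":0,"claw":1},{"dx":-40.5,"dy":0,"dz":6.4,"turn":0,"claw":1}]'; python3 -c "
from h import *
go(.4542,.235,.40,37.64)"
```

```text
time: 24.28
ee_pos: [0.4884, 0.1684, 0.3996]
eef_rot: [-1.452, 0.715, -0.712]
contact_force: [1.4, 1.1, -2.0]
gripper_width: 0.0231
t 24.28 p [0.4884 0.1684 0.3996] jaw 37.63 F [ 1.36  1.14 -1.98] w 0.0231 j [ 0.19  0.28 -0.18  1.11  0.    1.1 ] axis [-2.5e-03 -4.0e-04 -1.0e+00]
dx -7.36 dy -0.03 dz 1.36 turn -0.000
```

```bash
python3 -m handwheel '[{"dx":-3.5,"dy":0,"dz":0.6,"turn":0,"claw":1},{"dx":-7.4,"dy":0,"dz":1.3,"turn":0,"claw":1},{"dx":-7.4,"dy":0,"dz":1.3,"turn":0,"claw":1},{"dx":-7.4,"dy":0,"dz":1.3,"turn":0,"claw":1},{"dx":-7.4,"dy":0,"dz":1.3,"turn":0,"claw":1}]'; python3 -c "
from h import *
go(.4542,.235,.40,37.64)"
```

```text
time: 24.7
ee_pos: [0.455, 0.2336, 0.4]
eef_rot: [-1.452, 0.713, -0.712]
contact_force: [-0.2, -1.3, -0.8]
gripper_width: 0.0234
t 24.7 p [0.455  0.2336 0.4   ] jaw 37.69 F [-0.23 -1.35 -0.78] w 0.0234 j [ 0.33  0.27 -0.2   1.11 -0.    1.24] axis [-0.0016 -0.001  -1.    ]
dx -0.16 dy 0.00 dz 0.02 turn 0.001
```

```bash
python3 -m handwheel '[{"dx":-0.1,"dy":1,"dz":0,"turn":0,"claw":1},{"dx":-0.1,"dy":2,"dz":0,"turn":0,"claw":1},{"dx":-0.1,"dy":2.5,"dz":0,"turn":0,"claw":1},{"dx":-0.1,"dy":2.5,"dz":0,"turn":0,"claw":1},{"dx":-0.1,"dy":2.5,"dz":0,"turn":0,"claw":1}]'; python3 -c "
from h import *
f=manip.grab_frame('scene');crop(f,310,110,80,110,6,'pics/g1.png')
go(.4542,.235,.279,37.64)"
```

```text
time: 25.12
ee_pos: [0.4548, 0.2339, 0.3753]
eef_rot: [-1.451, 0.715, -0.713]
contact_force: [0.7, 0.4, -0.8]
gripper_width: 0.0239
t 25.17 p [0.4549 0.2341 0.3758] jaw 37.6 F [ 0.67  0.21 -1.67] w 0.0236 j [ 0.33  0.28 -0.24  1.05  0.    1.25] axis [-4.e-04 -1.e-04 -1.e+00]
dx -0.12 dy 9.68 dz 0.00 turn -0.001
```

View pics/g1.png

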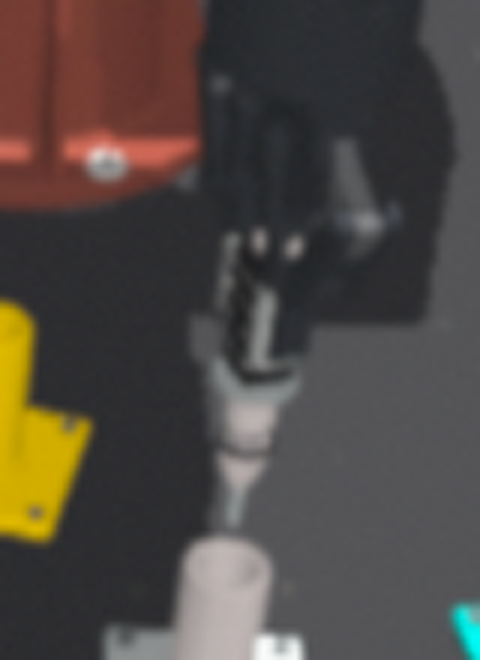

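The pin (233,525) lines up with the mouth (228,566). Lower.

```bash
python3 -m handwheel '[{"dx":-0.12,"dy":0,"dz":0,"turn":0,"claw":1},{"dx":-0.12,"dy":1,"dz":0,"turn":0,"claw":1},{"dx":-0.12,"dy":2,"dz":0,"turn":0,"claw":1},{"dx":-0.12,"dy":3,"dz":0,"turn":0,"claw":1},{"dx":-0.12,"dy":4,"dz":0,"turn":0,"claw":1},{"dx":-0.12,"dy":5,"dz":0,"turn":0,"claw":1},{"dx":-0.12,"dy":5,"dz":0,"turn":0,"claw":1}]'; python3 -c "
from h import *
go(.4542,.235,.279,37.64);print(manip.read_state()['wrist_torque'])"
```

```text
time: 25.75
ee_pos: [0.4532, 0.2351, 0.3235]
eef_rot: [-1.453, 0.715, -0.711]
contact_force: [-0.3, 0.0, -2.2]
gripper_width: 0.0236
t 25.75 p [0.4532 0.2351 0.3235] jaw 37.65 F [-0.34  0.04 -2.16] w 0.0236 j [ 0.34  0.33 -0.33  0.92 -0.    1.25] axis [-0.0034 -0.0012 -1.    ]
dx 0.08 dy 4.45 dz 0.09 turn 0.000
[ 0.05728812 -0.0055979   0.05505318]
```

```bash
python3 -m handwheel '[{"dx":0,"dy":1,"dz":0.05,"turn":0,"claw":1},{"dx":0,"dy":2,"dz":0.05,"turn":0,"claw":1},{"dx":0,"dy":3,"dz":0.05,"turn":0,"claw":1},{"dx":0,"dy":3.6,"dz":0.05,"turn":0,"claw":1},{"dx":0,"dy":3.8,"dz":0.05,"turn":0,"claw":1},{"dx":0,"dy":3.8,"dz":0.05,"turn":0,"claw":1},{"dx":0,"dy":3.8,"dz":0.05,"turn":0,"claw":1}]'; python3 -c "
from h import *
go(.4542,.235,.279,37.64);print(manip.read_state()['wrist_torque'])"
```

```text
time: 26.33
ee_pos: [0.4545, 0.2357, 0.2881]
eef_rot: [-1.45, 0.713, -0.713]
contact_force: [0.3, -0.1, -0.6]
gripper_width: 0.0233
t 26.33 p [0.4545 0.2357 0.2881] jaw 37.64 F [ 0.25 -0.14 -0.57] w 0.0233 j [ 0.34  0.36 -0.38  0.83  0.    1.25] axis [ 2.e-04  1.e-04 -1.e+00]
dx 0.04 dy 0.91 dz -0.07 turn 0.000
[ 0.05612319 -0.03329085  0.0466809 ]
```

```bash
python3 -m handwheel '[{"dx":0.03,"dy":0.3,"dz":-0.07,"turn":0,"claw":1},{"dx":0.03,"dy":0.6,"dz":-0.07,"turn":0,"claw":1},{"dx":0.03,"dy":0.8,"dz":-0.07,"turn":0,"claw":1},{"dx":0.03,"dy":0.8,"dz":-0.07,"turn":0,"claw":1},{"dx":0.03,"dy":0.8,"dz":-0.07,"turn":0,"claw":1}]'; python3 -c "
from h import *
go(.4542,.235,.279,37.64);avg(4)"
```

```text
time: 26.75
ee_pos: [0.454, 0.235, 0.2799]
eef_rot: [-1.451, 0.713, -0.713]
contact_force: [-1.3, 0.5, -1.4]
gripper_width: 0.0238
t 26.75 p [0.454  0.235  0.2799] jaw 37.64 F [-1.28  0.48 -1.42] w 0.0238 j [ 0.33  0.37 -0.39  0.81  0.    1.25] axis [-2.e-04 -1.e-04 -1.e+00]
dx 0.01 dy 0.09 dz 0.02 turn 0.000
avg F [ 0.07  0.1  -1.44] sd [0.44 0.41 0.48] p [0.4541 0.2351 0.2801] t 26.95
```

```bash
python3 -m handwheel '[{"dx":0,"dy":0.1,"dz":0,"turn":0,"claw":1},{"dx":0,"dy":0.1,"dz":0,"turn":0,"claw":1},{"dx":0,"dy":0.1,"dz":0,"turn":0,"claw":1}]'; python3 -c "
from h import *
avg(4)";python3 -m handwheel '[{"dx":0,"dy":0.1,"dz":0,"turn":0,"claw":1},{"dx":0,"dy":0.1,"dz":0,"turn":0,"claw":1},{"dx":0,"dy":0.1,"dz":0,"turn":0,"claw":1}]'; python3 -c "
from h import *
avg(4)"
```

```text
time: 27.2
ee_pos: [0.4541, 0.2351, 0.2791]
eef_rot: [-1.45, 0.713, -0.713]
contact_force: [0.1, 0.6, -0.4]
gripper_width: 0.0233
avg F [ 0.28 -0.05  0.11] sd [0.24 0.29 0.07] p [0.4541 0.2351 0.2791] t 27.4
time: 27.65
ee_pos: [0.4541, 0.2351, 0.2791]
eef_rot: [-1.45, 0.712, -0.714]
contact_force: [-3.1, -1.6, 12.6]
gripper_width: 0.0232
avg F [-3.15 -1.16 13.15] sd [0.49 0.48 0.42] p [0.4541 0.2351 0.279 ] t 27.85
```

Seated: force came at TCP z .2791, the same as at pickup. Back off 1 mm and release.

```bash
python3 -m handwheel '[{"dx":0,"dy":-0.08,"dz":0,"turn":0,"claw":1},{"dx":0,"dy":-0.08,"dz":0,"turn":0,"claw":1},{"dx":0,"dy":-0.08,"dz":0,"turn":0,"claw":0.3},{"dx":0,"dy":-0.08,"dz":0,"turn":0,"claw":0.3},{"dx":0,"dy":-0.08,"dz":0,"turn":0,"claw":0.3},{"dx":0,"dy":-0.08,"dz":0,"turn":0,"claw":0.3},{"dx":0,"dy":-0.08,"dz":0,"turn":0,"claw":0.3}]'; python3 -m handwheel '[{"dx":0,"dy":0,"dz":0,"turn":0,"claw":0.3},{"dx":0,"dy":-3,"dz":0,"turn":0,"claw":0.3},{"dx":0,"dy":-6,"dz":0,"turn":0,"claw":0.3},{"dx":0,"dy":-9,"dz":0,"turn":0,"claw":0.3},{"dx":0,"dy":-12,"dz":0,"turn":0,"claw":0.3},{"dx":0,"dy":-12,"dz":0,"turn":0,"claw":0.3},{"dx":0,"dy":-12,"dz":0,"turn":0,"claw":0.3}]'; python3 -c "
from h import *
f=manip.grab_frame('scene');crop(f,310,110,80,110,6,'pics/h1.png',[[.4541,.235,.122],[.4541,.235,.152]])
print([(np.round(d['location'],3).tolist(),round(d['conf'],2)) for d in manip.tip_of(f,'gauge_grip')])
go(.6498,-.1245,.40,0)"
```

```text
time: 28.43
ee_pos: [0.454, 0.235, 0.2787]
eef_rot: [-1.451, 0.713, -0.713]
contact_force: [0.3, 0.8, -0.1]
gripper_width: 0.06
time: 29.02
ee_pos: [0.4545, 0.2352, 0.4003]
eef_rot: [-1.448, 0.711, -0.715]
contact_force: [0.2, 0.0, 0.5]
gripper_width: 0.0599
[([0.45, 0.237, 0.123], 0.83)]
t 29.12 p [0.4538 0.235  0.398 ] jaw 37.64 F [-0.61 -0.17 -0.5 ] w 0.0601 j [ 0.33  0.27 -0.2   1.1  -0.    1.25] axis [-1.e-03 -3.e-04 -1.e+00]
dx 40.43 dy -0.21 dz -6.43 turn 0.657
```

View pics/h1.png

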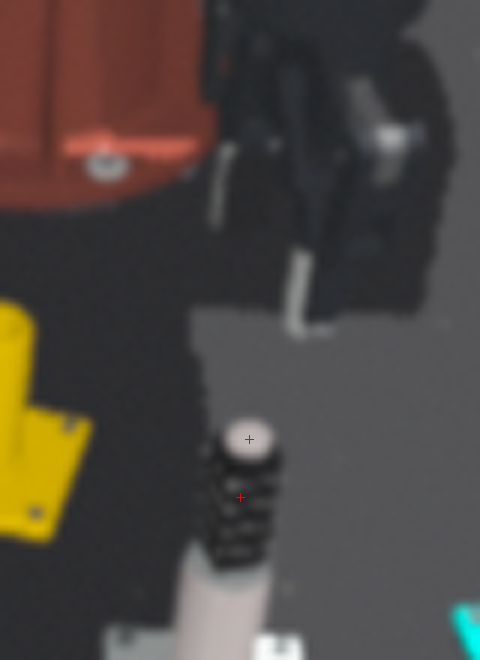

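The gauge is back: its cap is on the predicted mark at (249,440). Now over the right jar, jaws across the row, fully open.

```bash
python3 -m handwheel '[{"dx":40.4,"dy":0,"dz":-6.4,"turn":0.7,"claw":0},{"dx":40.4,"dy":0,"dz":-6.4,"turn":0.7,"claw":0},{"dx":40.4,"dy":0,"dz":-6.4,"turn":0.7,"claw":0},{"dx":40.4,"dy":0,"dz":-6.4,"turn":0.7,"claw":0},{"dx":40.4,"dy":0,"dz":-6.4,"turn":0.7,"claw":0},{"dx":40.4,"dy":0,"dz":-6.4,"turn":0.7,"claw":0},{"dx":40.4,"dy":0,"dz":-6.4,"turn":0.7,"claw":0},{"dx":40.4,"dy":0,"dz":-6.4,"turn":0.7,"claw":0}]'; python3 -c "
from h import *
go(.6498,-.1245,.30,-2.6)"
```

```text
time: 29.78
ee_pos: [0.614, -0.0595, 0.397]
eef_rot: [-1.19, 1.244, -1.24]
contact_force: [0.6, 0.0, 0.5]
gripper_width: 0.0854
t 29.78 p [ 0.614  -0.0595  0.397 ] jaw -2.5 F [0.61 0.01 0.47] w 0.0854 j [-0.22  0.47  0.1   1.2   0.    1.4 ] axis [-2.6e-03  6.0e-04 -1.0e+00]
dx 6.34 dy 9.69 dz 3.88 turn 0.002
```

```bash
python3 -m handwheel '[{"dx":3,"dy":1,"dz":1.8,"turn":0,"claw":0},{"dx":6.3,"dy":3,"dz":3.9,"turn":0,"claw":0},{"dx":6.3,"dy":6,"dz":3.9,"turn":0,"claw":0},{"dx":6.3,"dy":9.7,"dz":3.9,"turn":0,"claw":0},{"dx":6.3,"dy":9.7,"dz":3.9,"turn":0,"claw":0},{"dx":6.3,"dy":9.7,"dz":3.9,"turn":0,"claw":0},{"dx":6.3,"dy":9.7,"dz":3.9,"turn":0,"claw":0}]'; python3 -c "
from h import *
go(.6498,-.1245,.26,-2.6)
f=manip.grab_frame('scene');crop(f,130,140,130,120,6,'pics/i1.png',[[.6498,-.1245,.0735]])"
```

```text
time: 30.37
ee_pos: [0.6502, -0.1218, 0.3029]
eef_rot: [-1.189, 1.24, -1.241]
contact_force: [0.4, -0.5, -0.6]
gripper_width: 0.0853
t 30.37 p [ 0.6502 -0.1218  0.3029] jaw -2.44 F [ 0.45 -0.51 -0.62] w 0.0853 j [-0.3   0.61  0.09  1.05  0.    1.32] axis [ 2.e-04 -0.e+00 -1.e+00]
dx 0.27 dy 4.29 dz -0.03 turn 0.003
```

View pics/i1.png

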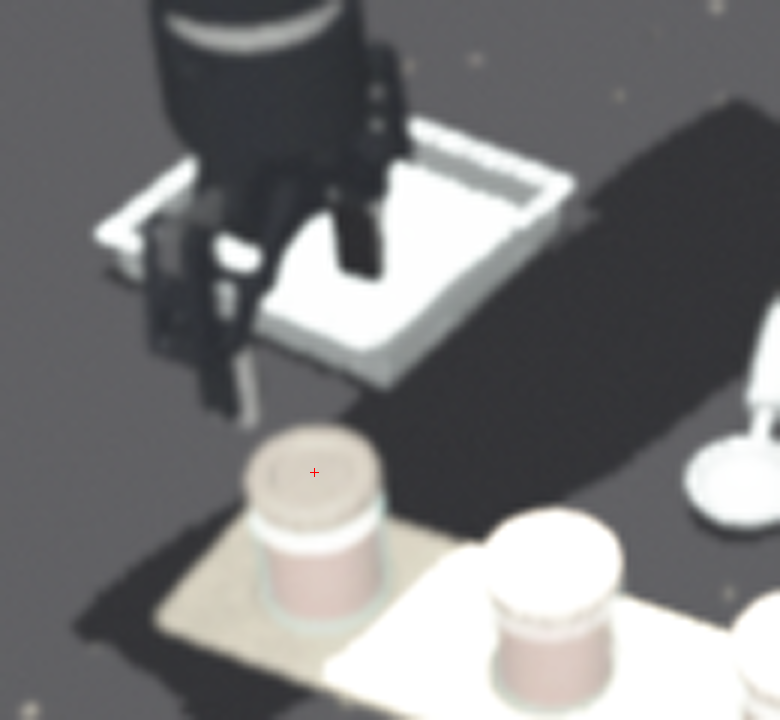

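The jar is still in place with the mark on its lid centre. Down alongside it.

```bash
python3 -m handwheel '[{"dx":0.1,"dy":2,"dz":0,"turn":0,"claw":0},{"dx":0.1,"dy":4,"dz":0,"turn":0,"claw":0},{"dx":0.1,"dy":4.2,"dz":0,"turn":0,"claw":0},{"dx":0.1,"dy":4.2,"dz":0,"turn":0,"claw":0},{"dx":0.1,"dy":4.2,"dz":0,"turn":0,"claw":0}]'; python3 -c "
from h import *
go(.6498,-.1245,.19,-2.6)"
```

```text
time: 30.83
ee_pos: [0.6507, -0.123, 0.2619]
eef_rot: [-1.188, 1.238, -1.242]
contact_force: [-0.7, -0.4, 0.1]
gripper_width: 0.085
t 30.83 p [ 0.6507 -0.123   0.2619] jaw -2.44 F [-0.71 -0.39  0.06] w 0.085 j [-0.3   0.65  0.04  0.96 -0.    1.32] axis [ 2.3e-03 -7.0e-04 -1.0e+00]
dx 0.15 dy 7.19 dz -0.10 turn 0.003
```

```bash
python3 -m handwheel '[{"dx":0.1,"dy":2,"dz":-0.05,"turn":0,"claw":0},{"dx":0.1,"dy":4,"dz":-0.05,"turn":0,"claw":0},{"dx":0.1,"dy":6,"dz":-0.05,"turn":0,"claw":0},{"dx":0.1,"dy":7,"dz":-0.05,"turn":0,"claw":0},{"dx":0.1,"dy":7,"dz":-0.05,"turn":0,"claw":0},{"dx":0.1,"dy":7,"dz":-0.05,"turn":0,"claw":0}]'; python3 -c "
from h import *
go(.6498,-.1245,.19,-2.6)
f=manip.grab_frame('scene');crop(f,130,140,130,120,6,'pics/i2.png')"
```

```text
time: 31.33
ee_pos: [0.6499, -0.1242, 0.1909]
eef_rot: [-1.188, 1.24, -1.241]
contact_force: [0.2, -0.3, -0.5]
gripper_width: 0.0851
t 31.33 p [ 0.6499 -0.1242  0.1909] jaw -2.46 F [ 0.2  -0.3  -0.53] w 0.0851 j [-0.3   0.72 -0.04  0.81 -0.    1.31] axis [ 8.e-04 -3.e-04 -1.e+00]
dx 0.03 dy 0.09 dz -0.01 turn 0.003
```

View pics/i2.png

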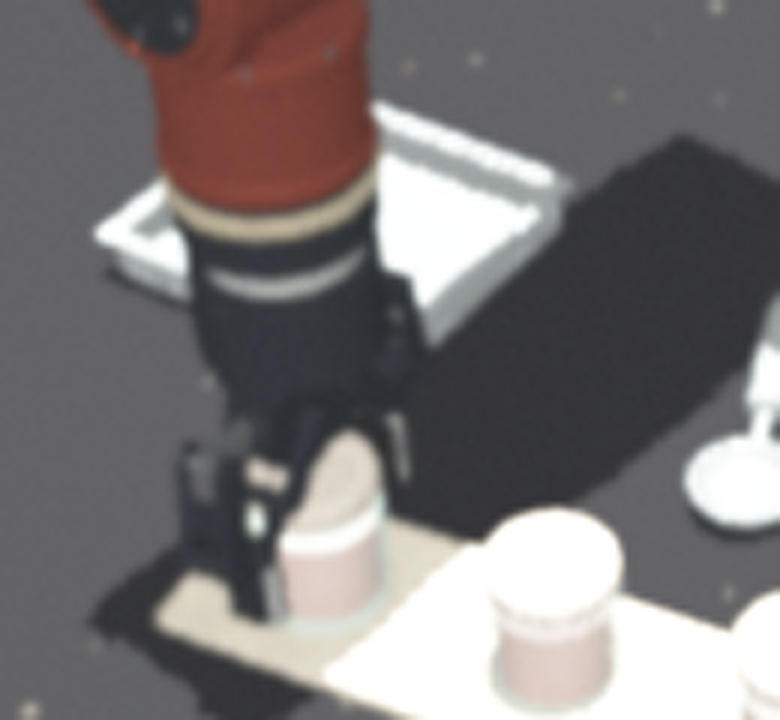

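The fingers straddle the glass. Close.

```bash
python3 -m handwheel '[{"dx":0,"dy":0,"dz":0,"turn":0,"claw":0.15},{"dx":0,"dy":0,"dz":0,"turn":0,"claw":0.25},{"dx":0,"dy":0,"dz":0,"turn":0,"claw":0.3},{"dx":0,"dy":0,"dz":0,"turn":0,"claw":0.35},{"dx":0,"dy":0,"dz":0,"turn":0,"claw":0.4},{"dx":0,"dy":0,"dz":0,"turn":0,"claw":0.6},{"dx":0,"dy":0,"dz":0,"turn":0,"claw":0.6},{"dx":0,"dy":0,"dz":0,"turn":0,"claw":0.6}]' 40; python3 -c "
from h import *
avg(4)
go(.6498,-.1245,.19,-2.6)
f=manip.grab_frame('scene');crop(f,130,140,130,120,6,'pics/i3.png')"
```

```text
time: 32.05
ee_pos: [0.6494, -0.1241, 0.1907]
eef_rot: [-1.189, 1.241, -1.241]
contact_force: [-3.6, 0.0, 7.6]
gripper_width: 0.0539
avg F [-2.55  0.51  7.22] sd [0.38 0.54 0.23] p [ 0.6494 -0.1241  0.1907] t 32.25
t 32.25 p [ 0.6494 -0.1241  0.1907] jaw -2.47 F [-2.22 -0.18  7.28] w 0.0541 j [-0.3   0.72 -0.04  0.81 -0.    1.31] axis [ 1.e-04 -3.e-04 -1.e+00]
dx 0.03 dy 0.07 dz 0.04 turn 0.002
```

View pics/i3.png

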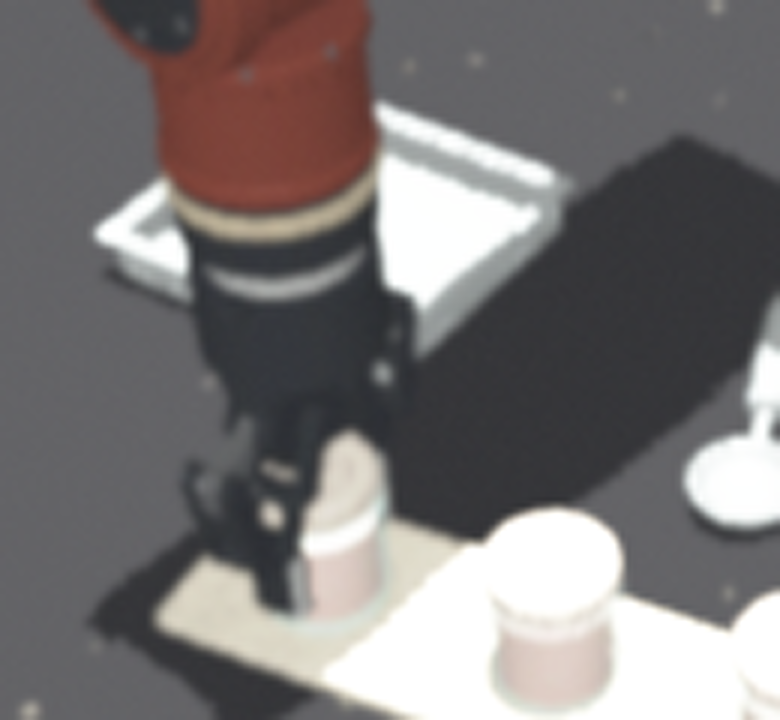

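Width 54 mm matches the glass. Lift gently.

```bash
python3 -m handwheel '[{"dx":0,"dy":-0.5,"dz":0,"turn":0,"claw":0.6},{"dx":0,"dy":-1.5,"dz":0,"turn":0,"claw":0.6},{"dx":0,"dy":-3,"dz":0,"turn":0,"claw":0.6},{"dx":0,"dy":-5,"dz":0,"turn":0,"claw":0.6},{"dx":0,"dy":-7,"dz":0,"turn":0,"claw":0.6},{"dx":0,"dy":-7,"dz":0,"turn":0,"claw":0.6},{"dx":0,"dy":-7,"dz":0,"turn":0,"claw":0.6}]' 50; python3 -c "
from h import *
avg(4)
go(.44,-.2405,.26)
f=manip.grab_frame('scene');crop(f,130,120,130,120,6,'pics/i4.png')"
```

```text
time: 32.88
ee_pos: [0.65, -0.1243, 0.2614]
eef_rot: [-1.187, 1.238, -1.243]
contact_force: [-0.4, -1.2, -2.3]
gripper_width: 0.0541
avg F [-0.16 -0.35 -1.56] sd [0.55 0.57 0.5 ] p [ 0.6492 -0.124   0.2592] t 33.08
t 33.08 p [ 0.649  -0.124   0.2586] jaw -2.46 F [-1.09 -1.24 -1.18] w 0.0539 j [-0.3   0.65  0.03  0.95  0.    1.31] axis [-1.9e-03  6.0e-04 -1.0e+00]
dx 12.54 dy -0.10 dz -20.38 turn 0.000
```

View pics/i4.png

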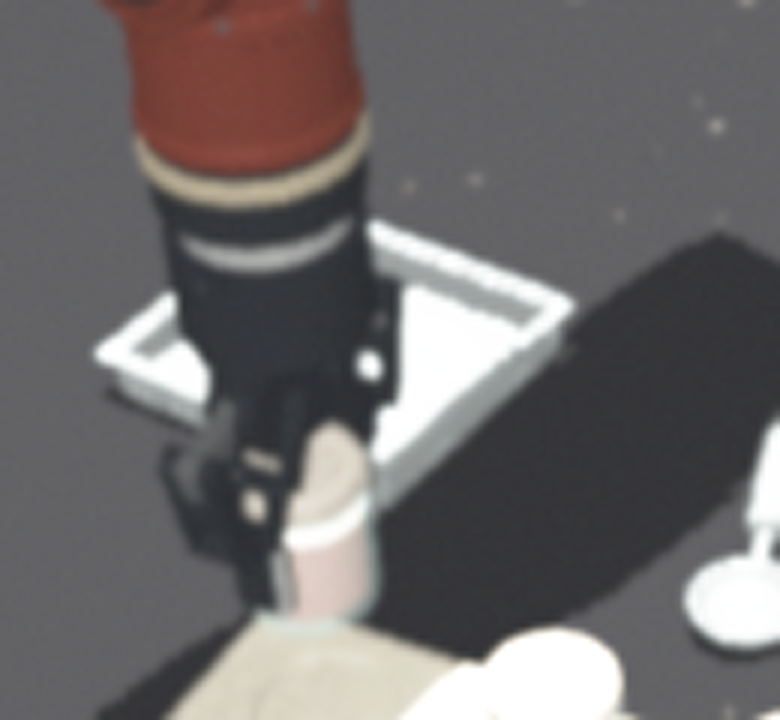

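The jar is held upright, clear of the board. Carry to the tray in even steps.

```bash
python3 -m handwheel '[{"dx":1,"dy":0,"dz":-1.6,"turn":0,"claw":0.6},{"dx":2.8,"dy":0,"dz":-4.5,"turn":0,"claw":0.6},{"dx":4.8,"dy":0,"dz":-7.8,"turn":0,"claw":0.6},{"dx":6.8,"dy":0,"dz":-11,"turn":0,"claw":0.6},{"dx":8.8,"dy":0,"dz":-14.3,"turn":0,"claw":0.6},{"dx":10.8,"dy":0,"dz":-17.5,"turn":0,"claw":0.6},{"dx":12,"dy":0,"dz":-19.5,"turn":0,"claw":0.6},{"dx":12.5,"dy":0,"dz":-20.4,"turn":0,"claw":0.6}]' 50; python3 -m handwheel '[{"dx":0,"dy":0,"dz":0,"turn":0,"claw":0.6},{"dx":0,"dy":0,"dz":0,"turn":0,"claw":0.6},{"dx":0,"dy":0,"dz":0,"turn":0,"claw":0.6}]'; python3 -c "
from h import *
go(.44,-.2405,.19)
f=manip.grab_frame('scene');crop(f,130,90,120,120,6,'pics/j1.png');f=manip.grab_frame('top');crop(f,290,160,120,110,6,'pics/j2.png')"
```

```text
time: 33.8
ee_pos: [0.4375, -0.2411, 0.2593]
eef_rot: [-1.188, 1.244, -1.241]
contact_force: [1.1, 0.1, -2.5]
gripper_width: 0.054
time: 34.05
ee_pos: [0.4412, -0.24, 0.2598]
eef_rot: [-1.188, 1.24, -1.241]
contact_force: [0.7, 0.2, -1.2]
gripper_width: 0.054
t 34.05 p [ 0.4412 -0.24    0.2598] jaw -2.43 F [ 0.68  0.16 -1.19] w 0.054 j [-0.64  0.38 -0.44  0.75  0.    0.97] axis [ 7.e-04  0.e+00 -1.e+00]
dx 0.06 dy 6.98 dz -0.13 turn 0.000
```

View pics/j1.png

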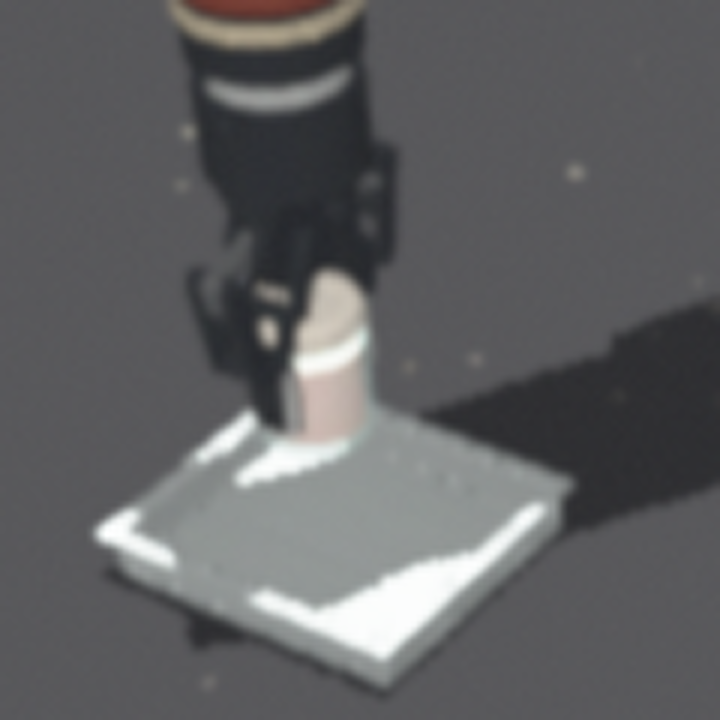

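View pics/j2.png

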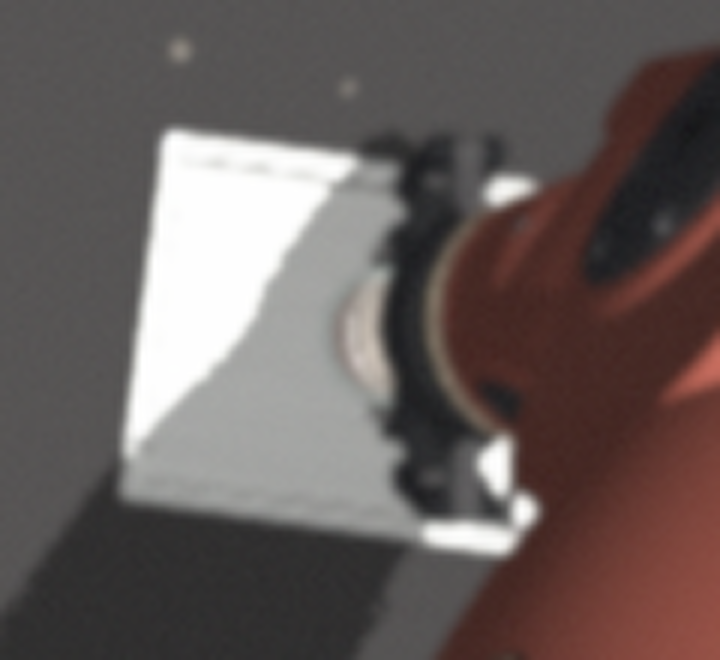

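The jar is upright above the middle of the tray. Lower.

```bash
python3 -m handwheel '[{"dx":0,"dy":1,"dz":0,"turn":0,"claw":0.6},{"dx":0,"dy":2.5,"dz":0,"turn":0,"claw":0.6},{"dx":0,"dy":4,"dz":0,"turn":0,"claw":0.6},{"dx":0,"dy":5,"dz":0,"turn":0,"claw":0.6},{"dx":0,"dy":6,"dz":0,"turn":0,"claw":0.6},{"dx":0,"dy":6.3,"dz":0,"turn":0,"claw":0.6},{"dx":0,"dy":6.3,"dz":0,"turn":0,"claw":0.6},{"dx":0,"dy":6.3,"dz":0,"turn":0,"claw":0.6}]' 50; python3 -c "
from h import *
avg(4)
go(.44,-.2405,.19)"
```

```text
time: 34.82
ee_pos: [0.4405, -0.2403, 0.1969]
eef_rot: [-1.189, 1.241, -1.241]
contact_force: [0.6, 0.5, -1.4]
gripper_width: 0.0538
avg F [ 0.14 -0.07 -1.88] sd [0.38 0.35 0.33] p [ 0.4406 -0.2404  0.1974] t 35.02
t 35.02 p [ 0.4406 -0.2404  0.1974] jaw -2.46 F [-0.03 -0.01 -1.48] w 0.0538 j [-0.65  0.47 -0.51  0.6  -0.    0.97] axis [ 9.e-04 -7.e-04 -1.e+00]
dx 0.01 dy 0.74 dz -0.06 turn 0.000
```

```bash
python3 -m handwheel '[{"dx":0,"dy":0.2,"dz":0,"turn":0,"claw":0.6},{"dx":0,"dy":0.4,"dz":0,"turn":0,"claw":0.6},{"dx":0,"dy":0.6,"dz":0,"turn":0,"claw":0.6},{"dx":0,"dy":0.6,"dz":0,"turn":0,"claw":0.6},{"dx":0,"dy":0.6,"dz":0,"turn":0,"claw":0.6}]'; python3 -c "
from h import *
avg(4)"; python3 -m handwheel '[{"dx":0,"dy":0.1,"dz":0,"turn":0,"claw":0.6},{"dx":0,"dy":0.1,"dz":0,"turn":0,"claw":0.6},{"dx":0,"dy":0.1,"dz":0,"turn":0,"claw":0.6}]'; python3 -c "
from h import *
avg(4)"; python3 -m handwheel '[{"dx":0,"dy":0.1,"dz":0,"turn":0,"claw":0.6},{"dx":0,"dy":0.1,"dz":0,"turn":0,"claw":0.6},{"dx":0,"dy":0.1,"dz":0,"turn":0,"claw":0.6}]'; python3 -c "
from h import *
avg(4)"
```

```text
time: 35.43
ee_pos: [0.4402, -0.2402, 0.1906]
eef_rot: [-1.189, 1.241, -1.241]
contact_force: [0.2, 0.4, -1.9]
gripper_width: 0.0543
avg F [-0.09 -0.46 -1.41] sd [0.32 0.76 0.49] p [ 0.4403 -0.2402  0.1908] t 35.63
time: 35.88
ee_pos: [0.4403, -0.2402, 0.1898]
eef_rot: [-1.189, 1.241, -1.241]
contact_force: [-0.8, -0.1, -1.6]
gripper_width: 0.0537
avg F [ 0.23  0.12 -1.37] sd [0.09 0.36 0.76] p [ 0.4403 -0.2402  0.1898] t 36.08
time: 36.33
ee_pos: [0.4403, -0.2402, 0.1897]
eef_rot: [-1.189, 1.24, -1.241]
contact_force: [-3.3, 3.4, 13.1]
gripper_width: 0.054
avg F [-3.08  1.98 13.58] sd [0.26 0.37 0.39] p [ 0.4403 -0.2402  0.1897] t 36.53
```

On the floor at z .1897, as expected. Ease off, open and rise.

```bash
python3 -m handwheel '[{"dx":0,"dy":-0.07,"dz":0,"turn":0,"claw":0.6},{"dx":0,"dy":-0.07,"dz":0,"turn":0,"claw":0.6},{"dx":0,"dy":-0.07,"dz":0,"turn":0,"claw":0.3},{"dx":0,"dy":-0.07,"dz":0,"turn":0,"claw":0.2},{"dx":0,"dy":-0.07,"dz":0,"turn":0,"claw":0.12},{"dx":0,"dy":-0.07,"dz":0,"turn":0,"claw":0.1},{"dx":0,"dy":-0.07,"dz":0,"turn":0,"claw":0.1},{"dx":0,"dy":-0.07,"dz":0,"turn":0,"claw":0.1}]'; python3 -c "
from h import *
avg(3)"; python3 -m handwheel '[{"dx":0,"dy":-1,"dz":0,"turn":0,"claw":0.1},{"dx":0,"dy":-3,"dz":0,"turn":0,"claw":0.1},{"dx":0,"dy":-6,"dz":0,"turn":0,"claw":0.1},{"dx":0,"dy":-9,"dz":0,"turn":0,"claw":0.1},{"dx":0,"dy":-13,"dz":0,"turn":0,"claw":0.1},{"dx":0,"dy":-17,"dz":0,"turn":0,"claw":0.1},{"dx":0,"dy":-20,"dz":0,"turn":0,"claw":0.1},{"dx":0,"dy":-20,"dz":0,"turn":0,"claw":0.1}]'; python3 -c "
from h import *
f=manip.grab_frame('scene');cv2.imwrite('pics/k1.png',f['color']);crop(f,130,90,120,120,6,'pics/k2.png')
for t in ('gauge_grip','stand_mouth','place_left','bottle','beaker','spoon'): print(t,[(np.round(d['location'],3).tolist(),round(d['conf'],2)) for d in manip.tip_of(f,t)[:2]])
f=manip.grab_frame('top');cv2.imwrite('pics/k3.png',f['color'])
go(.3,-.45,.4)"
```

```text
time: 37.2
ee_pos: [0.4403, -0.2402, 0.1895]
eef_rot: [-1.189, 1.241, -1.241]
contact_force: [-0.1, -1.3, 0.1]
gripper_width: 0.0769
avg F [ 0.07  0.59 -0.21] sd [0.57 0.46 0.16] p [ 0.4403 -0.2402  0.1895] t 37.35
time: 38.02
ee_pos: [0.4414, -0.241, 0.3964]
eef_rot: [-1.187, 1.232, -1.249]
contact_force: [0.2, -0.1, 0.4]
gripper_width: 0.0769
gauge_grip [([0.453, 0.24, 0.122], 0.73), ([0.653, -0.376, 0.001], 0.43)]
stand_mouth [([0.33, 0.091, 0.083], 0.96), ([0.452, 0.238, 0.086], 0.8)]
place_left [([0.66, 0.093, 0.042], 0.84)]
bottle [([0.674, 0.343, -0.0], 0.93)]
beaker [([0.654, -0.377, -0.0], 0.95)]
spoon [([0.477, 0.005, 0.002], 0.75)]
t 38.42 p [ 0.44   -0.24    0.3885] jaw -2.46 F [-0.52  0.26  0.21] w 0.0766 j [-0.65  0.26 -0.24  1.07 -0.    0.97] axis [-0.0017  0.0013 -1.    ]
dx 21.58 dy -1.15 dz -13.09 turn 0.000
```

View pics/k1.png

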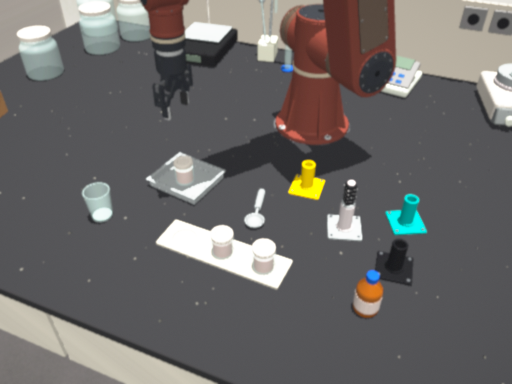

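View pics/k2.png

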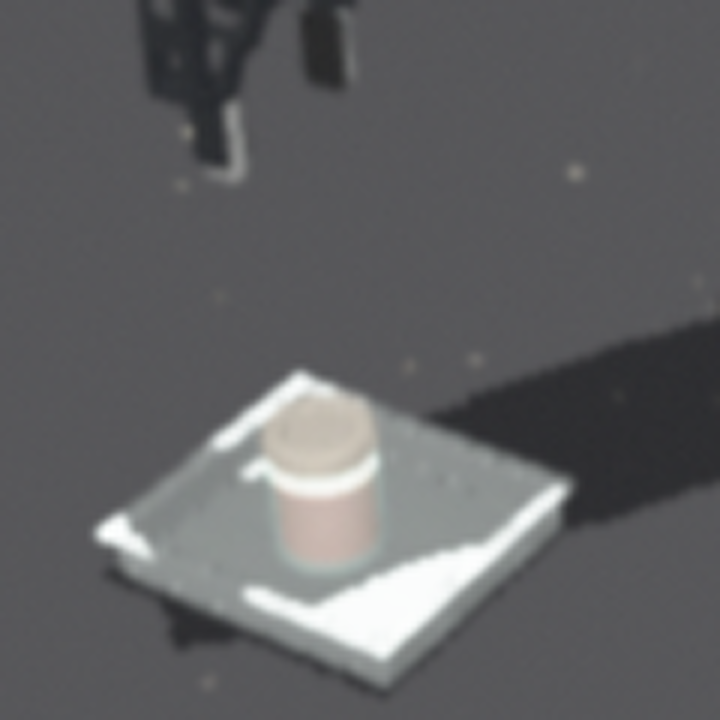

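View pics/k3.png

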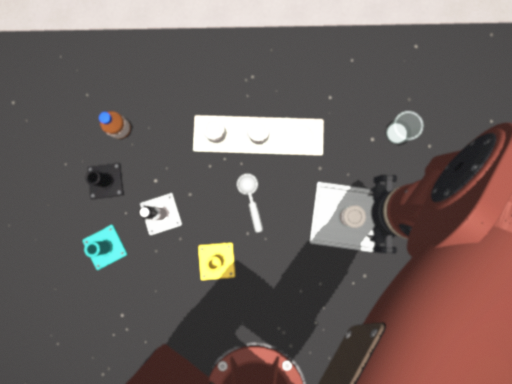

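The jar stands upright in the tray at scene (184,172) and top (353,216). The sealed jars are at (222,242) and (264,257), and the gauge is in its stand at (347,205). Nothing else has moved, so I hand in.

```bash
python3 -c "
from h import *
print(manip.job_done())"
```

```text
the job is handed in; nothing more can be done
None
```

The right-hand jar (rack y = -110 mm) was the leaking one. It now stands upright in the reject tray, the gauge is back in its stand, and the job is handed in at about 38.5 s of the 72 s allowed.

| Jar | Force reached | How the lid behaved |
|---|---|---|
| Left | about 7.9 N | firm, about 1.2 N/mm |
| Middle | about 8.9 N | firm, about 1.5 N/mm |
| Right | about 8.2 N, held 0.3 s | gave: only about 0.5 N/mm between 4 and 5 N, about 2.5 mm more travel than the others |

- **Gauge:** it met the stand at the same height it was picked up from (TCP z 0.279 m), and the last picture shows its cap where expected. Pressing it home briefly showed about 13 N on the stand.
- **Jar in tray:** it touched the floor at the expected height, and the last pictures show it upright near the middle of the tray. I pressed it down with about 13 N before easing off and opening the fingers.
- **Everything else:** the last pictures show both sealed jars, the bottle, beaker and spoon where they were, and the robot clear of everything.

**Checks that disagreed:**
- The left lid's slope came out softer than the 1.5 N/mm expected of the pin. It showed no give like the right lid, so I took it as sealed.
- One top-view reading of the stand mouth was about 11 mm off in y. I discarded it in favour of the scene camera, the stand's plate and the pickup pose.

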